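# Pack the plaster casts in the case, lid it and weigh it

### The job

Pack this case for dispatch and weigh it: lay every plaster cast flat on the floor of the white tub that stands on the balance, teeth up and in a single layer (two of them were dropped in one on top of the other), so that nothing stands above the fill line, and then seat the lid fully home on the tub. Then slide the poise along the beam until the beam comes to rest level, its pointer at the zero mark, and leave it so, with the case on the pan. Leave the other things on the counter where they are.

Things in the scene. Friction and masses are not known exactly. Their poses are not given: they have to be found in the camera images.
- cast_1: plaster dental cast, starts in the tub under cast_2. Flat base 56 (x) by 64 (y) by 16 mm high, front corners cut off; on it the horseshoe of gum and teeth, 16 to 42 mm high, 50 mm wide over its upright outer sides (y = -25 to +25 mm, straight for x = -12 to +26 mm). Origin at centre of underside, z up through the teeth, incisors to -x. 0.10 to 0.14 kg.
- cast_2: a cast like cast_1; starts in the tub, on top of the teeth of cast_1.
- cast_3: a cast like cast_1; may be absent; starts flat on the counter.
- cast_4: a cast like cast_1; may be absent; starts flat on the counter.
- cast_5: a cast like cast_1; may be absent; starts flat on the counter.
- cast_6: a cast like cast_1; may be absent; starts flat on the counter.
- tub: white plastic tub, loose on the balance pan: 200 (x) by 216 (y) by 60 mm high, walls and floor 5 mm thick, open on top. Six casts fit in one layer, cast y along tub x: two across (x = -39, +39 mm) by three along (y = -67, 0, +67 mm). A dark fill line runs round the inside 49 mm above the underside. Origin at the centre of the underside.
- lid: loose grey lid, right way up on the counter: plate 204 (x) by 220 (y) by 4 mm with a tapered plug rim 8 mm deep below it that enters the tub's mouth with about 3 mm play each side. Origin at the centre of the plug's lower edge: fully home, it is 52 mm above the tub's origin, plate on the rim, long side along the tub's long side. 0.18 kg.
- lid_grip (a point): middle of the grip bar on top of the lid, 30 mm above the lid's origin: bar 20 mm thick (lid x) by 76 mm long (lid y), from 12 to 44 mm above the lid's origin.
- balance: bench balance fixed to the counter: pan at its -y end, graduated beam towards +y, both over its y axis. Origin on the counter under the beam's pivot. Beam 10 mm thick, its axis 62 mm and top edge 71 mm above the counter; index post with the zero mark at the outer end (y = 347 mm), 126 mm high.
- beam (a joint): tilt of the beam, rad: 0 level (pointer at zero mark), positive with the poise end up (load too heavy for the poise's place), negative with it down; stops at +0.05 and -0.05; damped, at rest 1 to 2 s after it is let go. Near level, 1 mm of poise travel changes the tilt at rest by about 0.0039 rad (outwards lowers it). Starts on the + stop.
- poise (a joint): place of the 0.60 kg poise on the beam, m: 0 at its inner end to 0.22 at its outer end, growing away from the pan (balance +y). Slides with about 1.2 N of friction and stays where it is left. With the empty open tub on the pan the beam is level at 0; each 0.1 kg added (lid, casts) needs about 19 mm. Starts between 0 and 0.022.
- poise_tab (a point): middle of the brass thumb piece on top of the poise: 16 mm thick along the beam, 30 mm across, 20 mm down to the steel poise block (34 by 40 mm) and 20 mm up to its top. 41 mm above the beam's axis.
- pointer (a point): red pointer at the beam's outer end, 343 mm from the pivot.
- zero_mark (a point): long zero mark on the white index plate behind the pointer, on the side away from the robot: the pointer stands at its height when the beam is level; the nearest short lines are 5 mm above and below it.
- bowl: bystander: green rubber mixing bowl, 132 mm across, 78 mm high, origin at its foot.
- tin: bystander: flat round wax tin, 80 mm across, 20 mm high, origin at its foot.
- tray: bystander: steel impression tray, 62 mm wide with a handle, 130 mm long, 12 mm high, origin near the middle of its foot.
- knife: bystander: plaster knife, 200 mm long, lying flat.
- wax: bystander: flat pack of pink wax sheets, 150 by 78 by 12 mm.
- pan_top (a point): centre of the pan's upper face, at y = -115 mm of the balance, 88 mm up when the beam is level. The pan (218 by 234 mm, lip 6 mm) stays level, and only rises or sinks up to 6 mm as the beam tips; where on it the load lies does not matter.

How it is judged:
On the way, in this order (a step that is already met when the one before it is completed fails the run):
1. every cast lies flat in the tub, in one layer below the fill line (x of cast_1 in the frame of tub between -0.078 and 0.078 m and y of cast_1 in the frame of tub between -0.088 and 0.088 m and z of cast_1 in the frame of tub between -0.002 and 0.012 m and angle between each of cast_1, cast_2, cast_3, cast_4, cast_5, cast_6's own z axis and vertical below 0.12 rad and x of cast_2 in the frame of tub between -0.078 and 0.078 m and y of cast_2 in the frame of tub between -0.088 and 0.088 m and z of cast_2 in the frame of tub between -0.002 and 0.012 m and x of cast_3 in the frame of tub between -0.078 and 0.078 m and y of cast_3 in the frame of tub between -0.088 and 0.088 m and z of cast_3 in the frame of tub between -0.002 and 0.012 m and x of cast_4 in the frame of tub between -0.078 and 0.078 m and y of cast_4 in the frame of tub between -0.088 and 0.088 m and z of cast_4 in the frame of tub between -0.002 and 0.012 m and x of cast_5 in the frame of tub between -0.078 and 0.078 m and y of cast_5 in the frame of tub between -0.088 and 0.088 m and z of cast_5 in the frame of tub between -0.002 and 0.012 m and x of cast_6 in the frame of tub between -0.078 and 0.078 m and y of cast_6 in the frame of tub between -0.088 and 0.088 m and z of cast_6 in the frame of tub between -0.002 and 0.012 m), for 0.2 s.
2. the lid is fully seated on the tub with all casts in it (all of step 1 and z of lid in the frame of tub between 0.049 and 0.0545 m and horizontal distance between lid and tub below 0.008 m and angle between the x axis of lid and the x axis of tub, either way round below 0.08 rad and angle between lid's own z axis and vertical below 0.06 rad), for 0.3 s.
At the end, for the whole second after the job is handed in: Every cast present lies teeth up on the tub's floor (within 0.12 rad, 12 mm); the lid is home (origin 49 to 54.5 mm above the tub's, within 8 mm and 0.08 rad); the tub is on the pan; the beam rests within 0.015 rad of level (pointer within 5 mm of the zero mark) (all of step 2 and x of tub in the frame of balance between -0.015 and 0.015 m and y of tub in the frame of balance between -0.13 and -0.1 m and z of tub in the frame of balance between 0.078 and 0.1 m and value of joint beam between -0.015 and 0.015 rad and velocity of joint beam between -0.03 and 0.03 rad/s and linear speed of lid below 0.02 m/s); the robot touches nothing.
It fails at once if another thing on the counter is pushed more than 40 mm from its place (distance of any of bowl, tin, tray, knife, wax from where it was at the start of the episode above 0.04 m).
Of cast_3, cast_4, cast_5, cast_6 only 2 to 4 are there at a start; the rules pass over those that are not, and their reading is None.
At some moment in a run one of cast_3, cast_4, cast_5, cast_6, lid may be knocked a few centimetres aside while the robot is not near it.
It also fails if it takes over 208 s, if anything falls off the work surface, if the arm or the gripper's body presses on something with over 40 N, if the wrist force passes 120 N, or if a joint passes its speed limit or range.

### The arm

A 6-joint arm with a two-finger parallel gripper is mounted at the origin on the work surface. World frame = base frame: x ahead of the robot, y to its left, z up, the work surface at z = 0. Lengths are in m, angles in rad, forces in N, time in s.
With the tool pointing down it reaches from about 0.25 to 0.775 m from the base axis. Payload 4 kg.
Tool frame: the origin (TCP) lies midway between the tips of the shut fingers; the grasp point (between the pads) lies 19 mm behind it; z points along the fingers, y is the line along which they close (so a half turn about z gives the same grasp; the last joint's range is limited). The gripper opens to 85 mm and grips with 20 to 120 N. Pads are 22 mm wide; open, the fingers measure 114 mm over their backs; the gripper's body (76 mm by 85 mm) begins 54 mm behind the grasp point. The pads swing forward as they close: fully open they stand 13 mm farther back than shut.
Start: joints at [1.198, 0.087, 1.371, -0, 1.684, -0.103], TCP at [0.147, 0.53, 0.231] pointing down, gripper open.
Joint ranges: [-3.1, 3.1], [-0.76, 2.03], [0.27, 2.55], [-1.08, 4.22], [0.17, 2.65], [-2.57, 2.57]. Speed limits (rad/s): [2.79, 2.79, 3.14, 3.14, 3.14, 3.14].

### API

Orientations are given as a unit quaternion [x, y, z, w].
In Python, from station import arm gives the robot as it stands.
- The arm moves only by the shell command python3 -m inch 'ROWS' [OPENING] [FORCE]. ROWS is text: rows parted by semicolons, each of 4 numbers parted by spaces: the shift along the tool's x, y, z in m, then the turn about the tool's z in rad. In form: tx ty tz twist; .... A call has exactly 10 rows; each row shifts and turns the commanded pose from where the row before left it, along the tool's axes as they then stand; what a row does not reach is not made up. A row lasts 1/10 s, in which the tool goes at most 50 mm and 8.59 degrees, less where a joint would pass 70% of its speed; a pose out of reach is approached as far as the arm can. A call with a gripper value outside its range is refused whole. OPENING is the finger opening in m, from 0 to 0.0854, set as the call begins (- or left out, the last holds). The fingers move at their own pace and stop on an object; FORCE is the grip in N (left out, the last holds). Time passes only in rows, so rows that do not move let the fingers close, or fill a call up. It gives the time, the measured TCP pose, the force, the opening and the grip force at its end, in the units of the state.
- arm.sense(): the state, without advancing time (a new reading comes with each control period).
- arm.camera(name): name is "scene" or "top" or "wrist"; returns the picture (480x640x3 uint8, red, green, blue); there is no depth.
- arm.camera_params(name): a dict with "fovy" (degrees; the focal length in pixels is half the picture's height over the tangent of half this angle, whatever the lens; pixels are square), "cx", "cy" (the principal point, pixels), "R" (3x3) and "t" (3): a world point X has camera coordinates R X + t. Camera axes: x right, y down, z forward; pixel columns grow to the right and rows downward; lengths in m; the calibration is good to about 2 mm. The wrist camera is an equidistant fisheye: a pixel r from the principal point sees the ray r / f radians off the axis. A picture is of the moment at which its call begins: read the wrist's pose just before it. camera_params takes no time and is no camera call; for the wrist camera it gives the pose at the moment of the call.
- arm.finish_job(): hands the job in; it is judged then, once.
The state is a dict: "clock": time; "joint_pos": joint angles; "joint_velocities": joint speeds; "joint_efforts": joint torques, N m; "tcp_pos": TCP position; "tool_rot": TCP orientation; "ft_force": force on the tool from outside, world axes, zero at the start; "wrist_torque": the same for the moment, N m; "finger_gap": opening from 0.0 (shut) to 1.0 (fully open); "grip_force": force on a finger pad.
Only numpy, scipy, OpenCV 4.12 (cv2) and the standard library are available. Lean on these libraries where they do the work, as an engineer would, in place of code of your own. Each camera call takes 0.05 s, during which the arm holds its last target. There are 200 camera calls.

## Working session

There is one attempt and no reset: what is moved stays moved. The work goes in short steps, Python scripts to look and compute and a shell command to move; the robot and the scene stay as the last step left them, time stands still between calls to the robot, and variables do not carry over. Pictures are saved under pics/ and viewed, at most 14 in all, crops included, and the job is handed in when it is done.

```bash
ls; mkdir -p pics; python3 - <<'E'
from station import arm
import cv2,json
s=arm.sense();print(s)
for n in("top","scene"):
    im=arm.camera(n);cv2.imwrite(f"pics/{n}0.png",im[:,:,::-1]);p=arm.camera_params(n);print(n,p)
E
```

```text
pics
{'clock': 0.0, 'joint_pos': array([ 1.19791707e+00,  8.79610164e-02,  1.37230065e+00, -9.10856575e-06,
        1.68359851e+00, -1.03121161e-01]), 'joint_velocities': array([ 0.00099809,  0.00047452,  0.00109869, -0.00013506, -0.00023865,
        0.00089912]), 'joint_efforts': array([-8.98700728e-04, -3.51852429e+01, -3.13278186e+01, -4.50745820e-04,
        1.07863307e-02, -2.60008966e-05]), 'tcp_pos': array([0.14640493, 0.52962465, 0.23011231]), 'tool_rot': array([ 1.34470874e-01,  9.90916898e-01, -1.10286880e-03, -2.62896771e-04]), 'ft_force': array([-0.16687832, -0.17613155,  0.21892978]), 'wrist_torque': array([-0.03304646, -0.02037231,  0.03593802]), 'grip_force': 0.0, 'finger_gap': 1.0007020664729713}
top {'fovy': 43.97830859935187, 'cx': 318.08393556424267, 'cy': 238.24899096109266, 'R': array([[ 2.28338835e-02, -9.99739224e-01,  3.12187900e-04],
       [-9.87412003e-01, -2.26012163e-02, -1.56546230e-01],
       [ 1.56512462e-01,  3.26630029e-03, -9.87670583e-01]]), 't': array([1.29439735e-03, 5.62896706e-01, 1.34633110e+00])}
scene {'fovy': 55.45862884556438, 'cx': 313.0666312598491, 'cy': 239.37235729890872, 'R': array([[-0.89963   ,  0.43663723, -0.00371306],
       [ 0.26790675,  0.54522969, -0.79432397],
       [-0.34480695, -0.71559242, -0.60748305]]), 't': array([ 0.52224996, -0.05365703,  1.29149707])}
```

View pics/top0.png

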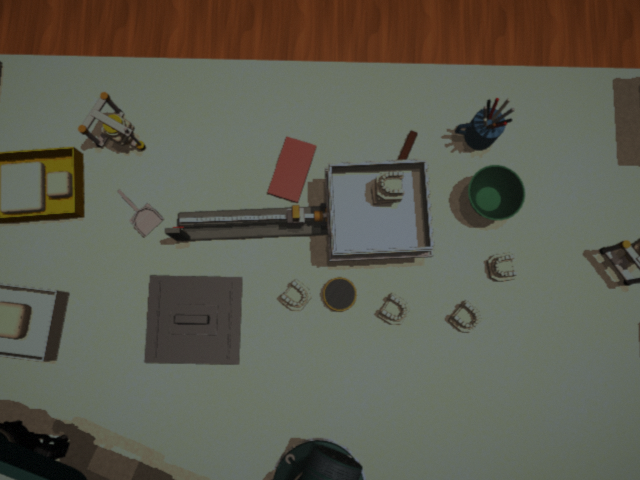

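View pics/scene0.png

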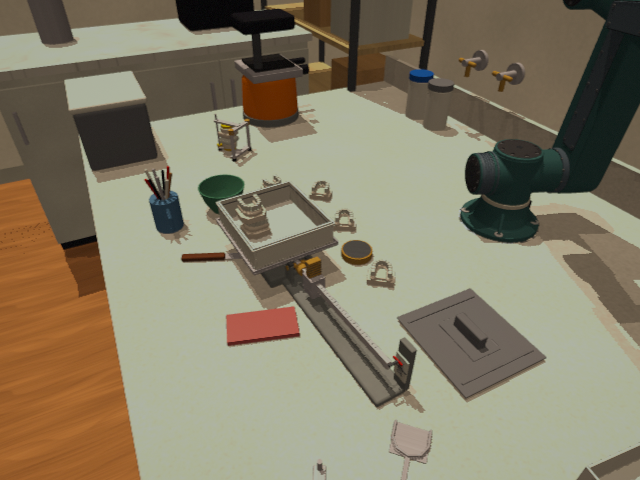

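Top view: the four counter casts are near (294,295), (392,309), (464,317) and (501,268). The stack is at (388,188) in the tub, whose corners are near (328,165) and (431,258). The lid is at (194,319) with its bar along the image x axis, and the poise is at about (296,214). All 6 casts are present.

```bash
cat > h.py <<'E'
import numpy as np,cv2
from station import arm
def ray(p,uv,fish):
    f=240/np.tan(np.radians(p["fovy"])/2);x=(uv[0]-p["cx"])/f;y=(uv[1]-p["cy"])/f
    if fish:
        r=np.hypot(x,y);k=np.sin(r)/max(r,1e-9);d=np.array([x*k,y*k,np.cos(r)])
    else:d=np.array([x,y,1.])
    R=p["R"];return -R.T@p["t"],R.T@d
def p2w(name,uv,z,p=None):
    c,d=ray(p or arm.camera_params(name),uv,name=="wrist");return c+d*(z-c[2])/d[2]
def w2p(name,X,p=None):
    p=p or arm.camera_params(name);f=240/np.tan(np.radians(p["fovy"])/2);q=p["R"]@np.asarray(X,float)+p["t"]
    if name=="wrist":
        r=np.hypot(q[0],q[1]);k=np.arctan2(r,q[2])/max(r,1e-9)
    else:k=1/q[2]
    return np.array([p["cx"]+f*q[0]*k,p["cy"]+f*q[1]*k])
def pose():
    s=arm.sense();q=s["tool_rot"];from scipy.spatial.transform import Rotation as T
    R=T.from_quat(q).as_matrix();return s["tcp_pos"],R,np.degrees(np.arctan2(R[1,1],R[0,1]))
def snap(name,fn):
    p=arm.camera_params(name);im=arm.camera(name)[:,:,::-1].copy();cv2.imwrite("pics/"+fn,im);np.save("pics/"+fn+".npy",p,allow_pickle=True);return im,p
def go(x,y,z,yaw):
    """tool y heading wanted (deg, mod 180): twist, then shift in the turned axes"""
    t,R,a=pose();d=(yaw-a+90)%180-90;b=np.radians(a+d)
    ty=np.array([np.cos(b),np.sin(b),0]);tx=np.array([-ty[1],ty[0],0])  # x = y x z, z down
    D=np.array([x,y,z])-t;j=arm.sense()["joint_pos"][5]
    print("tcp",t.round(4),"yaw",a.round(1),"twist",-np.radians(d).round(3),"shift %.4f %.4f %.4f"%(D@tx,D@ty,-D[2]),"j6",j.round(2))
E
python3 - <<'E'
from h import *
_,R,a=pose();print(R.round(3),a)
im=cv2.imread("pics/top0.png")
P=lambda u,z:p2w("top",u,z)[:2].round(3)
for u in[(294,295),(392,309),(464,317),(501,268)]:print("cast",P(u,.03))
print("stack",P((388,188),.16))
for u in[(328,165),(425,161),(431,250),(328,258)]:print("tub",P(u,.142))
print("lid",P((192,320),.04),"bar ends",P((175,320),.044),P((210,320),.044))
print("poise",P((296,214),.1),"post",P((176,234),.126))
print("bowl",P((496,192),.078),"tin",P((339,295),.02))
p=arm.camera_params("wrist");print(p["fovy"],(-p["R"].T@p["t"]).round(3),p["R"].round(2))
E
```

```text
[[-0.964  0.267 -0.001]
 [ 0.267  0.964 -0.002]
 [ 0.    -0.002 -1.   ]] 74.54268203547075
cast [0.43  0.067]
cast [ 0.403 -0.161]
cast [ 0.388 -0.328]
cast [ 0.504 -0.416]
stack [ 0.658 -0.136]
tub [ 0.712 -0.004]
tub [ 0.726 -0.219]
tub [ 0.527 -0.231]
tub [ 0.505 -0.009]
lid [0.367 0.299] bar ends [0.366 0.337] [0.368 0.257]
poise [0.608 0.065] post [0.552 0.327]
bowl [ 0.675 -0.395] tin [ 0.433 -0.038]
65.70646984690485 [0.072 0.549 0.373] [[ 0.27  0.96 -0.  ]
 [ 0.92 -0.25  0.3 ]
 [ 0.29 -0.08 -0.95]]
```

```bash
python3 -m inch '0 0 -.008 .145;0 0 -.008 .145;0 0 -.008 .145;0 0 -.008 .145;0 0 -.008 .145;0 0 -.008 .145;0 0 -.008 .145;0 0 -.008 .145;0 0 -.008 .14;0 0 0 0' .0854 40
python3 -m inch '-.04 .029 0 0;-.04 .029 0 0;-.04 .029 0 0;-.04 .029 0 0;-.04 .029 0 0;-.04 .029 0 0;-.04 .029 0 0;-.04 .029 0 0;-.04 .029 0 0;-.04 .029 0 0'
python3 -m inch '-.04 .029 0 0;-.04 .029 0 0;-.04 .029 0 0;-.04 .029 0 0;-.04 .029 0 0;-.04 .029 0 0;0 0 0 0;0 0 0 0;0 0 0 0;0 0 0 0'
python3 - <<'E'
from h import *
print(pose()); snap("wrist","w1.png")
E
```

```text
clock: 1.1
tcp_pos: [0.1467, 0.5304, 0.3041]
tool_rot: [0.707, 0.708, 0.001, -0.0]
ft_force: [0.2, 0.1, 0.8]
finger_gap: 1.002
grip_force: 0.0
clock: 2.1
tcp_pos: [0.4375, 0.1285, 0.3026]
tool_rot: [0.706, 0.709, -0.0, -0.0]
ft_force: [1.1, 1.3, -0.1]
finger_gap: 1.0
grip_force: 0.0
clock: 3.1
tcp_pos: [0.6107, -0.1081, 0.3042]
tool_rot: [0.706, 0.708, 0.0, 0.0]
ft_force: [0.4, -0.1, 1.0]
finger_gap: 1.0
grip_force: 0.0
(array([ 0.6107369 , -0.10807116,  0.30424918]), array([[-3.53398007e-03,  9.99992991e-01,  1.23627652e-03],
       [ 9.99993755e-01,  3.53399085e-03, -6.54104794e-06],
       [-1.09099920e-05,  1.23624568e-03, -9.99999236e-01]]), np.float64(0.20248333696457663))
```

View pics/w1.png

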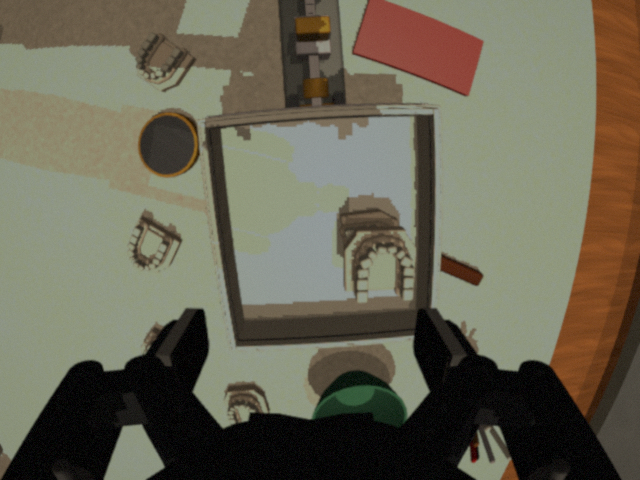

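The wrist view (up is +y, right is +x) shows the tub's rim corners at about (205,120), (437,107), (443,337) and (235,347). The stack is at (380,255), with incisors pointing up (+y). The lower cast peeks out at (370,210), and there is free floor to the left. I'll enlarge this view.

```bash
python3 - <<'E'
from h import *
im=cv2.imread("pics/w1.png");c=cv2.resize(im[185:345,310:450],None,fx=3.5,fy=3.5,interpolation=cv2.INTER_CUBIC);cv2.imwrite("pics/w1c.png",cv2.convertScaleAbs(c,alpha=1.3))
p=np.load("pics/w1.png.npy",allow_pickle=True).item()
for u in[(205,120),(437,107),(443,337),(235,347)]:print("rim",p2w("wrist",u,.142,p)[:2].round(3))
for u in[(297,40),(329,40),(299,17),(327,17)]:print("poise",p2w("wrist",u,.12,p)[:2].round(3))
for u in[(158,65),(152,243)]:print("c",p2w("wrist",u,.03,p)[:2].round(3))
E
```

```text
rim [ 0.522 -0.021]
rim [ 0.715 -0.007]
rim [ 0.743 -0.225]
rim [ 0.536 -0.234]
poise [0.598 0.05 ]
poise [0.625 0.05 ]
poise [0.599 0.072]
poise [0.623 0.072]
c [0.432 0.055]
c [ 0.412 -0.162]
```

View pics/w1c.png

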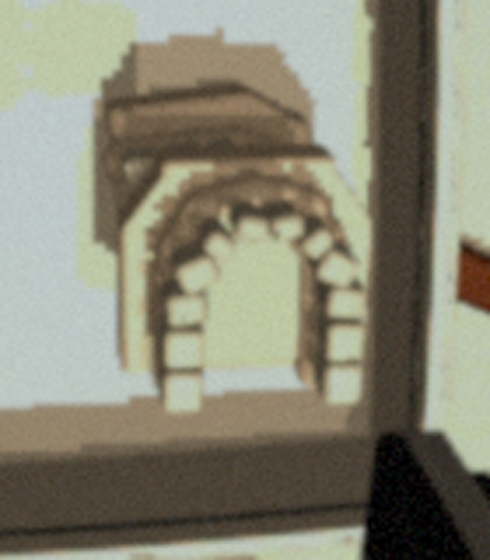

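```bash
python3 - <<'E'
from h import *
p=np.load("pics/w1.png.npy",allow_pickle=True).item()
f=lambda u,z:p2w("wrist",(310+u[0]/3.5,185+u[1]/3.5),z,p)[:2].round(4)
for n,u in dict(L1=(165,310),L2=(165,405),R1=(360,290),R2=(362,405),front=(262,213)).items():print(n,f(u,.170))
for n,u in dict(bl=(123,220),bl2=(123,368),fl=(175,160),fr=(328,155),br=(372,215)).items():print("base2",n,f(u,.143))
for n,u in dict(fl=(110,103),fr1=(235,83),fr2=(305,118),bl=(105,150)).items():print("base1",n,f(u,.102))
E
```

```text
L1 [ 0.6475 -0.1438]
L2 [ 0.6487 -0.1682]
R1 [ 0.6937 -0.1392]
R2 [ 0.6974 -0.1691]
front [ 0.6687 -0.1203]
base2 bl [ 0.6397 -0.1307]
base2 bl2 [ 0.6411 -0.1706]
base2 fl [ 0.652  -0.1153]
base2 fr [ 0.6904 -0.1137]
base2 br [ 0.7032 -0.1293]
base1 fl [ 0.6393 -0.1104]
base1 fr1 [ 0.6736 -0.1044]
base1 fr2 [ 0.694 -0.114]
base1 bl [ 0.6383 -0.1237]
```

```bash
python3 - <<'E'
from h import *
go(.672,-.150,.149,3)
E
```

```text
tcp [ 0.6108 -0.1081  0.3045] yaw 0.2 twist -0.049 shift -0.0451 0.0590 0.1555 j6 -0.27
```

```bash
python3 -m inch '0 0 0 -.049;-.0225 .0295 0 0;-.0226 .0295 0 0;0 0 .03 0;0 0 .035 0;0 0 .035 0;0 0 .025 0;0 0 .015 0;0 0 .0155 0;0 0 0 0' .068 40
python3 - <<'E'
from h import *
go(.672,-.150,.149,3); snap("wrist","w2.png")
E
```

```text
clock: 4.15
tcp_pos: [0.6715, -0.1508, 0.146]
tool_rot: [0.689, 0.725, -0.001, -0.001]
ft_force: [0.9, 0.3, -1.3]
finger_gap: 0.792
grip_force: 0.0
tcp [ 0.6715 -0.1508  0.146 ] yaw 2.9 twist -0.002 shift 0.0007 0.0005 -0.0030 j6 -0.35
```

View pics/w2.png

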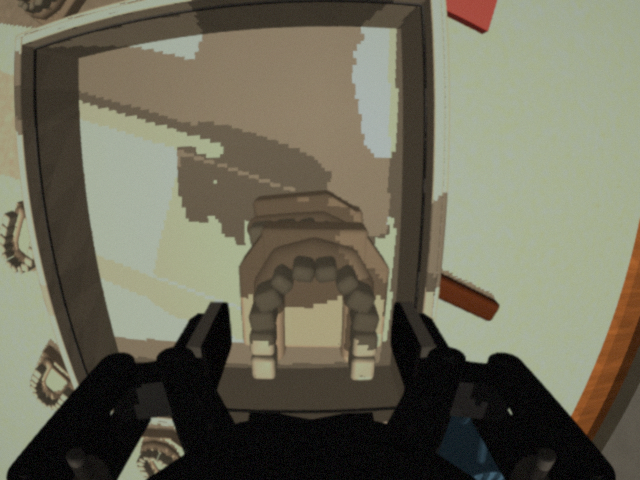

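```bash
python3 -m inch '0 0 0 0;0 0 0 0;0 0 0 0;0 0 0 0;0 0 0 0;0 0 -.01 0;0 0 -.02 0;0 0 -.02 0;0 0 0 0;0 0 0 0' .03 40
python3 - <<'E'
from h import *
go(.5957,-.1988,.106,4.4)
E
```

```text
clock: 5.2
tcp_pos: [0.6724, -0.1515, 0.1976]
tool_rot: [0.689, 0.725, 0.0, -0.0]
ft_force: [-0.0, 0.1, -2.2]
finger_gap: 0.574
grip_force: 42.1
tcp [ 0.6724 -0.1515  0.1976] yaw 2.9 twist -0.027 shift -0.0412 -0.0801 0.0916 j6 -0.35
```

```bash
python3 -m inch '0 0 0 -.027;-.0137 -.0267 0 0;-.0137 -.0267 0 0;-.0138 -.0267 0 0;0 0 .03 0;0 0 .03 0;0 0 .015 0;0 0 .01 0;0 0 .0055 0;0 0 0 0'
python3 - <<'E'
from h import *
go(.5957,-.1988,.105,4.4)
E
```

```text
clock: 6.2
tcp_pos: [0.5965, -0.1988, 0.1087]
tool_rot: [0.679, 0.734, 0.0, 0.001]
ft_force: [-1.7, 0.3, 1.2]
finger_gap: 0.579
grip_force: 42.5
tcp [ 0.5965 -0.1988  0.1087] yaw 4.5 twist 0.001 shift 0.0001 -0.0008 0.0037 j6 -0.49
```

```bash
python3 -m inch '0 0 .003 0;0 0 .002 0;0 0 0 0;0 0 0 0;0 0 0 0;0 0 0 0;0 0 0 0;0 0 0 0;0 0 0 0;0 0 0 0' ; python3 -m inch '0 0 0 0;0 0 0 0;0 0 0 0;0 0 0 0;0 0 -.02 0;0 0 -.04 0;0 0 -.04 0;0 0 -.04 0;.03 .025 0 0;0 0 0 0' .064
python3 - <<'E'
from h import *
print(pose());im,p=snap("wrist","w3.png")
E
```

```text
clock: 7.2
tcp_pos: [0.5969, -0.199, 0.1082]
tool_rot: [0.679, 0.734, 0.001, 0.002]
ft_force: [-6.8, 2.6, 15.8]
finger_gap: 0.575
grip_force: 44.2
clock: 8.2
tcp_pos: [0.6207, -0.1641, 0.2441]
tool_rot: [0.678, 0.735, 0.002, 0.001]
ft_force: [-0.6, -0.8, -0.6]
finger_gap: 0.748
grip_force: 0.0
(array([ 0.62074545, -0.16414533,  0.24411159]), array([[-8.07309171e-02,  9.96724449e-01,  4.78452247e-03],
       [ 9.96735702e-01,  8.07267041e-02,  1.06752750e-03],
       [ 6.77792032e-04,  4.85508684e-03, -9.99987984e-01]]), np.float64(4.6303926157051345))
```

View pics/w3.png

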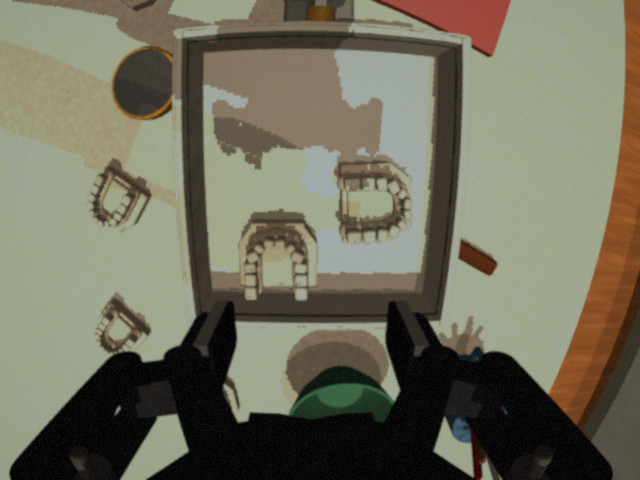

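Cast_2 now lies flat at the lower left. Cast_1 is alone at (375,205) with its incisors to the right (+x), so it needs a quarter turn.

```bash
python3 - <<'E'
from h import *
p=np.load("pics/w3.png.npy",allow_pickle=True).item()
W=lambda u,z:p2w("wrist",u,z,p)[:2].round(4)
for n,u in dict(tl=(345,178),tr=(380,178),bl=(345,243),br=(375,243),front=(411,205)).items():print(n,W(u,.129))
for n,u in dict(L=(246,270),R=(310,270),L2=(247,299),R2=(307,299),front=(277,227)).items():print("cast2",n,W(u,.129))
for u in[(175,33),(470,38),(447,320),(190,326)]:print("rim",W(u,.142))
for u in[(189,47),(459,47),(440,316),(197,320)]:print("rimin",W(u,.142))
for u in[(117,195),(123,325)]:print("c",W(u,.03))
E
```

```text
tl [ 0.6405 -0.119 ]
tr [ 0.6653 -0.1166]
bl [ 0.6454 -0.1663]
br [ 0.6676 -0.1645]
front [ 0.6906 -0.1337]
cast2 L [ 0.5738 -0.1932]
cast2 R [ 0.6217 -0.1892]
cast2 L2 [ 0.575  -0.2174]
cast2 R2 [ 0.6213 -0.2133]
cast2 front [ 0.5954 -0.1582]
rim [ 0.5166 -0.0234]
rim [ 0.7178 -0.0078]
rim [ 0.7324 -0.219 ]
rim [ 0.5314 -0.2394]
rimin [ 0.5279 -0.0341]
rimin [ 0.7097 -0.0165]
rimin [ 0.7255 -0.2156]
rimin [ 0.5375 -0.2332]
c [ 0.4138 -0.1613]
c [ 0.406  -0.3192]
```

```bash
python3 -m inch '0 0 0 .143;0 0 0 .143;0 0 0 .143;0 0 0 .143;0 0 0 .143;0 0 0 .143;0 0 0 .143;0 0 0 .143;0 0 0 .143;0 0 0 .143' .068
python3 -m inch '0 0 0 .135;0 0 0 0;0 0 0 0;0 0 0 0;0 0 0 0;0 0 0 0;0 0 0 0;0 0 0 0;0 0 0 0;0 0 0 0'
python3 - <<'E'
from h import *
go(.659,-.1412,.107,-85)
E
```

```text
clock: 9.25
tcp_pos: [0.6176, -0.1675, 0.2406]
tool_rot: [0.994, 0.105, -0.001, -0.0]
ft_force: [-0.0, 0.2, -0.3]
finger_gap: 0.797
grip_force: 0.0
clock: 10.25
tcp_pos: [0.6184, -0.1669, 0.2423]
tool_rot: [0.999, 0.041, 0.0, -0.0]
ft_force: [-0.3, 0.0, -0.6]
finger_gap: 0.795
grip_force: 0.0
tcp [ 0.6184 -0.1669  0.2423] yaw -85.3 twist -0.004 shift 0.0427 -0.0221 0.1353 j6 1.14
```

```bash
python3 -m inch '.0427 -.0221 0 0;0 0 .03 0;0 0 .035 0;0 0 .035 0;0 0 .02 0;0 0 .01 0;0 0 .0053 0;0 0 0 0;0 0 0 0;0 0 0 0' 
python3 -m inch '0 0 0 0;0 0 0 0;0 0 0 0;0 0 0 0;0 0 0 0;0 0 0 0;0 0 -.02 0;0 0 -.03 0;0 0 -.03 -.14;0 0 0 -.14' .03
python3 -m inch '0 0 0 -.14;0 0 0 -.14;0 0 0 -.14;0 0 0 -.14;0 0 0 -.14;0 0 0 -.14;0 0 0 -.14;0 0 0 -.14;0 0 0 -.14;0 0 0 0'
python3 - <<'E'
from h import *
go(.6644,-.1264,.109,4.4)
E
```

```text
clock: 11.25
tcp_pos: [0.6601, -0.1417, 0.1091]
tool_rot: [0.999, 0.041, 0.002, 0.001]
ft_force: [0.1, 0.4, -0.1]
finger_gap: 0.798
grip_force: 0.0
clock: 12.25
tcp_pos: [0.6611, -0.142, 0.1925]
tool_rot: [0.983, 0.183, 0.004, 0.002]
ft_force: [0.0, -1.2, -0.0]
finger_gap: 0.583
grip_force: 41.1
clock: 13.25
tcp_pos: [0.6586, -0.1413, 0.1856]
tool_rot: [0.689, 0.725, -0.001, -0.001]
ft_force: [-0.3, -0.3, -1.5]
finger_gap: 0.579
grip_force: 41.1
tcp [ 0.6586 -0.1413  0.1856] yaw 3.0 twist -0.025 shift 0.0144 0.0069 0.0766 j6 -0.35
```

```bash
python3 -m inch '.0144 .0069 0 -.025;0 0 .03 0;0 0 .03 0;0 0 .0095 0;0 0 .005 0;0 0 .002 0;0 0 0 0;0 0 0 0;0 0 0 0;0 0 0 0' 
python3 -m inch '0 0 0 0;0 0 0 0;0 0 0 0;0 0 0 0;0 0 0 0;0 0 -.03 0;0 0 -.04 0;0 0 -.04 0;-.022 -.044 0 0;-.022 -.044 0 0' .064
python3 -m inch '-.022 -.044 0 0;-.022 -.044 0 0;-.022 -.044 0 0;-.005 -.02 0 0;0 0 0 0;0 0 0 0;0 0 0 0;0 0 0 0;0 0 0 0;0 0 0 0' .07
python3 - <<'E'
from h import *
print(pose());im,p=snap("wrist","w4.png")
E
```

```text
clock: 14.25
tcp_pos: [0.6656, -0.1268, 0.1115]
tool_rot: [0.679, 0.734, 0.0, 0.001]
ft_force: [0.4, 0.2, -1.8]
finger_gap: 0.581
grip_force: 41.1
clock: 15.25
tcp_pos: [0.5817, -0.1777, 0.2228]
tool_rot: [0.678, 0.735, 0.001, 0.002]
ft_force: [0.1, -0.9, -0.9]
finger_gap: 0.749
grip_force: 0.0
clock: 16.25
tcp_pos: [0.4353, -0.2594, 0.2202]
tool_rot: [0.679, 0.734, 0.0, -0.0]
ft_force: [0.3, -0.4, 0.0]
finger_gap: 0.822
grip_force: 0.0
(array([ 0.43532396, -0.25936281,  0.22022892]), array([[-7.80529948e-02,  9.96949167e-01, -2.96990523e-04],
       [ 9.96949121e-01,  7.80531114e-02,  4.03563998e-04],
       [ 4.25513826e-04, -2.64585063e-04, -9.99999874e-01]]), np.float64(4.476667410882986))
```

View pics/w4.png

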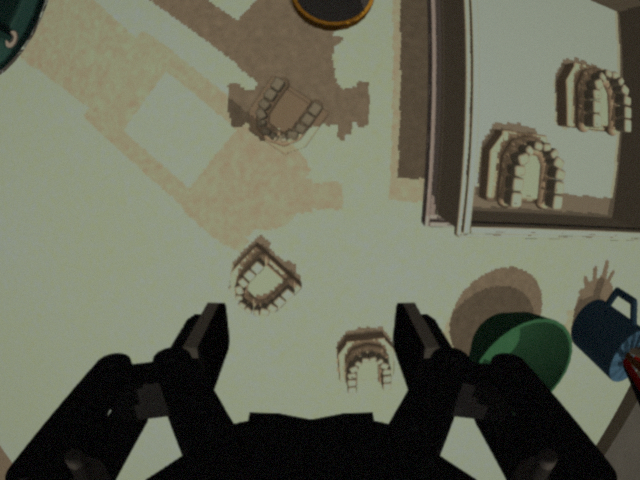

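Both tub casts lie flat. Counter cast A is near (287,112), B near (265,275) and C at (367,360) with incisors up. I'll enlarge A and B.

```bash
python3 - <<'E'
from h import *
im=cv2.imread("pics/w4.png");f=lambda x,y:cv2.convertScaleAbs(cv2.resize(im[y:y+100,x:x+100],None,fx=4,fy=4,interpolation=cv2.INTER_CUBIC),alpha=1.4)
cv2.imwrite("pics/w4c.png",np.hstack([f(235,60),f(215,225)]))
E
```

```text
(no output)
```

View pics/w4c.png

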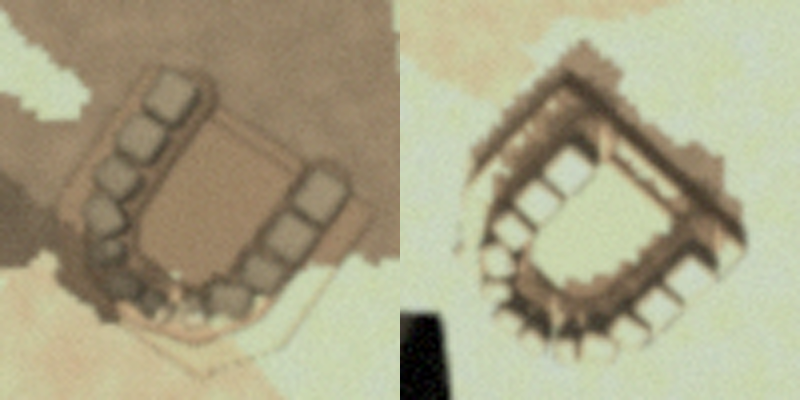

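```bash
python3 - <<'E'
from h import *
p=np.load("pics/w4.png.npy",allow_pickle=True).item()
def cast(ox,oy,L,R):
    W=lambda u:p2w("wrist",(ox+u[0]/4,oy+u[1]/4),.041,p)[:2]
    l=[W(u) for u in L];r=[W(u) for u in R]
    m=[(a+b)/2 for a,b in zip(l,r)];ax=m[-1]-m[0];d=l[0]-r[0]
    print("mids",np.round(m,4).tolist(),"sep",[round(float(np.linalg.norm(a-b)),4) for a,b in zip(l,r)],"incisor heading",np.degrees(np.arctan2(*ax[::-1])).round(1),"cross heading",np.degrees(np.arctan2(*d[::-1])).round(1))
cast(235,60,[(170,95),(142,138),(120,175)],[(323,190),(291,235),(262,272)])
cast(215,225,[(173,170),(142,203),(113,230)],[(330,253),(297,283),(265,307)])
for u in[(350,383),(387,383),(367,350)]:print("C",p2w("wrist",u,.041,p)[:2].round(4))
p=np.load("pics/top0.png.npy",allow_pickle=True) if 0 else None
for u in [(484,203),(497,203),(484,130),(530,130)]:pass
E
```

```text
mids [[0.4139, -0.1534], [0.4082, -0.1634], [0.4034, -0.1718]] sep [0.0388, 0.0384, 0.0372] incisor heading -119.6 cross heading 151.4
mids [[0.4081, -0.3197], [0.4009, -0.3284], [0.3938, -0.3357]] sep [0.042, 0.0416, 0.041] incisor heading -131.8 cross heading 154.6
C [ 0.4912 -0.4385]
C [ 0.5326 -0.4373]
C [ 0.5032 -0.3939]
```

```bash
python3 -m inch '0 0 0 .138;0 0 0 .138;0 0 0 .138;0 0 0 .138;0 0 0 .138;0 0 0 0;0 0 0 0;0 0 0 0;0 0 0 0;0 0 0 0' .07
python3 - <<'E'
from h import *
go(.401,-.327,.13,-35)
E
```

```text
clock: 17.3
tcp_pos: [0.4348, -0.2597, 0.2205]
tool_rot: [0.887, 0.461, 0.0, -0.0]
ft_force: [0.2, 0.5, -0.2]
finger_gap: 0.814
grip_force: 0.0
tcp [ 0.4348 -0.2597  0.2205] yaw -35.1 twist -0.001 shift -0.0745 0.0109 0.0905 j6 -0.04
```

```bash
python3 -m inch '-.037 .005 0 0;-.0375 .006 0 0;0 0 .03 0;0 0 .03 0;0 0 .03 0;0 0 0 0;0 0 0 0;0 0 0 0;0 0 0 0;0 0 0 0'
python3 - <<'E'
from h import *
print(pose());im,p=snap("wrist","w5.png");cv2.imwrite("pics/w5c.png",cv2.resize(im[180:440,190:460],None,fx=2,fy=2))
E
```

```text
clock: 18.3
tcp_pos: [0.4016, -0.3276, 0.1322]
tool_rot: [0.887, 0.461, 0.0, 0.001]
ft_force: [-0.1, 0.6, 0.5]
finger_gap: 0.819
grip_force: 0.0
(array([ 0.40162586, -0.32761237,  0.1322329 ]), array([[ 5.75116656e-01,  8.18068421e-01,  2.21135362e-03],
       [ 8.18071248e-01, -5.75112742e-01, -2.18315338e-03],
       [-5.14191192e-04,  3.06461269e-03, -9.99995172e-01]]), np.float64(-35.1077171501154))
```

View pics/w5c.png

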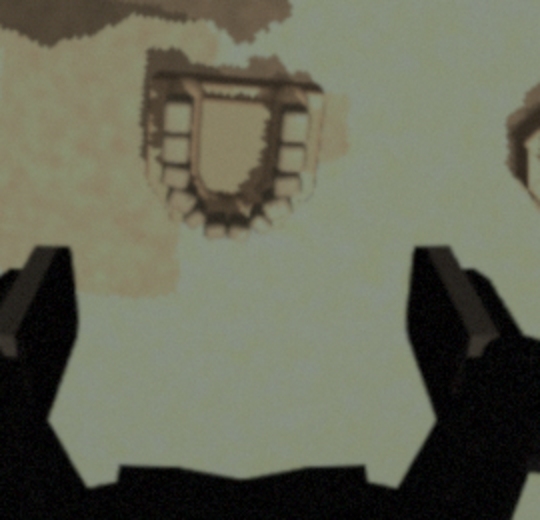

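The cast is almost aligned with the tool: last molars at crop (178,115) and (295,127), incisors at (228,230), tilted by about 5°.

```bash
cat >> h.py <<'E'
def cast(fn,L,R,ox=0,oy=0,s=1,z=.041):
    p=np.load("pics/"+fn+".npy",allow_pickle=True).item();W=lambda u:p2w("wrist",(ox+u[0]/s,oy+u[1]/s),z,p)[:2]
    l=[W(u) for u in L];r=[W(u) for u in R];m=[(a+b)/2 for a,b in zip(l,r)];ax=m[-1]-m[0];d=l[0]-r[0]+l[1]-r[1]
    print("mids",np.round(m,4).tolist(),"sep",[round(float(np.linalg.norm(a-b)),4) for a,b in zip(l,r)],"incisor heading",np.degrees(np.arctan2(*ax[::-1])).round(1),"cross",np.degrees(np.arctan2(*d[::-1])).round(1))
E
python3 - <<'E'
from h import *
cast("w5.png",[(178,115),(175,147),(177,178)],[(295,127),(291,157),(287,185)],190,180,2)
go(.400,-.327,.020,-38)
E
```

```text
mids [[0.4029, -0.3232], [0.3957, -0.3314], [0.3893, -0.3398]] sep [0.0388, 0.0389, 0.0373] incisor heading -129.3 cross 139.2
tcp [ 0.4015 -0.3274  0.1318] yaw -35.1 twist 0.05 shift -0.0006 -0.0014 0.1118 j6 -0.18
```

```bash
python3 - <<'E'
from h import *
go(.3945,-.333,.020,-40.5)
E
python3 -m inch '0 0 0 .094;-.0087 -.0015 0 0;0 0 .03 0;0 0 .03 0;0 0 .025 0;0 0 .015 0;0 0 .01 0;0 0 0 0;0 0 0 0;0 0 0 0'
python3 - <<'E'
from h import *
go(.3945,-.333,.020,-40.5)
E
```

```text
tcp [ 0.4015 -0.3274  0.1318] yaw -35.1 twist 0.094 shift -0.0087 -0.0017 0.1118 j6 -0.18
clock: 19.35
tcp_pos: [0.3948, -0.3335, 0.0219]
tool_rot: [0.908, 0.419, 0.0, 0.001]
ft_force: [-0.1, 0.4, 0.3]
finger_gap: 0.821
grip_force: 0.0
tcp [ 0.3948 -0.3335  0.0219] yaw -40.5 twist 0.0 shift 0.0002 -0.0006 0.0019 j6 -0.1
```

```bash
python3 -m inch '0 0 .001 0;0 0 0 0;0 0 0 0;0 0 0 0;0 0 0 0;0 0 0 0;0 0 -.03 0;0 0 -.045 0;0 0 -.05 0;0 0 -.05 0' .03
python3 -m inch '0 0 -.03 -.14;0 0 0 -.14;0 0 0 -.14;0 0 0 -.14;0 0 0 -.14;0 0 0 -.085;0 0 0 0;0 0 0 0;0 0 0 0;0 0 0 0' 
python3 - <<'E'
from h import *
go(.6684,-.1782,.11,4.4)
E
```

```text
clock: 20.35
tcp_pos: [0.3933, -0.3318, 0.1947]
tool_rot: [0.908, 0.419, -0.0, -0.002]
ft_force: [0.1, -1.2, -1.1]
finger_gap: 0.576
grip_force: 43.3
clock: 21.35
tcp_pos: [0.3941, -0.3326, 0.2243]
tool_rot: [0.679, 0.734, 0.0, -0.0]
ft_force: [0.3, -0.4, -1.5]
finger_gap: 0.579
grip_force: 43.3
tcp [ 0.3941 -0.3326  0.2243] yaw 4.4 twist 0.0 shift 0.1329 0.2854 0.1143 j6 -0.89
```

```bash
python3 -m inch '.019 .0408 0 0;.019 .0408 0 0;.019 .0408 0 0;.019 .0408 0 0;.019 .0408 0 0;.019 .0408 0 0;.0189 .0406 0 0;0 0 0 0;0 0 .03 0;0 0 .03 0' 
python3 - <<'E'
from h import *
go(.6684,-.1782,.109,4.4)
E
```

```text
clock: 22.35
tcp_pos: [0.6692, -0.1781, 0.1651]
tool_rot: [0.679, 0.734, 0.001, 0.002]
ft_force: [0.1, -0.4, -2.4]
finger_gap: 0.573
grip_force: 43.4
tcp [ 0.6692 -0.1781  0.1651] yaw 4.5 twist 0.001 shift -0.0001 -0.0008 0.0561 j6 -0.42
```

```bash
python3 -m inch '0 0 .03 0;0 0 .015 0;0 0 .008 0;0 0 .004 0;0 0 0 0;0 0 0 0;0 0 0 0;0 0 0 0;0 0 0 0;0 0 0 0' 
python3 -m inch '0 0 0 0;0 0 0 0;0 0 0 0;0 0 0 0;0 0 0 0;0 0 -.03 0;0 0 -.04 0;0 0 -.04 .145;0 0 0 .145;0 0 0 .145' .064
python3 -m inch '0 0 0 .145;0 0 0 0;0 0 0 0;0 0 0 0;0 0 0 0;0 0 0 0;0 0 0 0;0 0 0 0;0 0 0 0;0 0 0 0' .07
python3 - <<'E'
from h import *
go(.409,-.1635,.13,-29)
E
```

```text
clock: 23.35
tcp_pos: [0.6685, -0.178, 0.1079]
tool_rot: [0.679, 0.734, 0.0, 0.0]
ft_force: [-0.3, -0.2, -0.8]
finger_gap: 0.575
grip_force: 43.4
clock: 24.35
tcp_pos: [0.6693, -0.1782, 0.2208]
tool_rot: [0.823, 0.568, 0.002, 0.002]
ft_force: [-0.2, -0.9, -0.6]
finger_gap: 0.748
grip_force: 0.0
clock: 25.35
tcp_pos: [0.6683, -0.1779, 0.2175]
tool_rot: [0.861, 0.509, 0.0, -0.0]
ft_force: [-0.1, 0.2, 0.0]
finger_gap: 0.821
grip_force: 0.0
tcp [ 0.6683 -0.1779  0.2175] yaw -28.8 twist 0.004 shift -0.1131 -0.2338 0.0875 j6 0.16
```

```bash
python3 -m inch '-.0188 -.039 0 0;-.0188 -.039 0 0;-.0188 -.039 0 0;-.0188 -.039 0 0;-.0188 -.039 0 0;-.0191 -.0388 0 0;0 0 .03 0;0 0 .03 0;0 0 .0275 0;0 0 0 0' 
python3 - <<'E'
from h import *
print(pose());im,p=snap("wrist","w6.png");cv2.imwrite("pics/w6c.png",cv2.convertScaleAbs(cv2.resize(im[180:440,190:460],None,fx=2,fy=2),alpha=1.4))
E
```

```text
clock: 26.35
tcp_pos: [0.4061, -0.1631, 0.1261]
tool_rot: [0.861, 0.509, -0.002, -0.004]
ft_force: [0.2, -0.1, 0.2]
finger_gap: 0.817
grip_force: 0.0
(array([ 0.40611743, -0.16308628,  0.12611131]), array([[ 4.81361759e-01,  8.76491755e-01, -7.28422469e-03],
       [ 8.76521997e-01, -4.81343099e-01,  4.24380997e-03],
       [ 2.13453163e-04, -8.42759101e-03, -9.99964464e-01]]), np.float64(-28.77427614033493))
```

View pics/w6c.png

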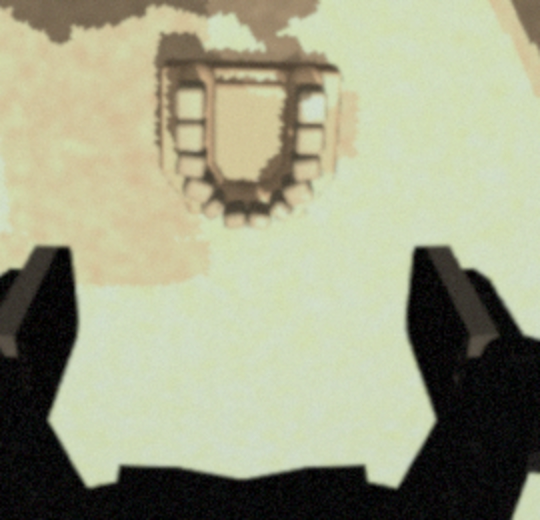

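Cast A is aligned: molars at (189,103)/(311,105), (189,136)/(309,138) and (190,165)/(306,167).

```bash
python3 - <<'E'
from h import *
cast("w6.png",[(189,103),(189,136),(190,165)],[(311,105),(309,138),(306,167)],190,180,2)
E
```

```text
mids [[0.4133, -0.1534], [0.4077, -0.163], [0.4027, -0.1716]] sep [0.0389, 0.0388, 0.038] incisor heading -120.3 cross 150.4
```

```bash
python3 - <<'E'
from h import *
go(.4068,-.1647,.020,-29.8)
E
```

```text
tcp [ 0.4076 -0.1639  0.1286] yaw -28.8 twist 0.018 shift -0.0011 -0.0003 0.1086 j6 -0.01
```

```bash
python3 -m inch '-.0011 -.0003 0 .018;0 0 .03 0;0 0 .03 0;0 0 .025 0;0 0 .015 0;0 0 .0085 0;0 0 0 0;0 0 0 0;0 0 0 0;0 0 0 0'
python3 -m inch '0 0 .001 0;0 0 0 0;0 0 0 0;0 0 0 0;0 0 0 0;0 0 0 0;0 0 -.03 0;0 0 -.045 0;0 0 -.05 0;0 0 -.05 0' .03
python3 -m inch '0 0 -.03 -.14;0 0 0 -.14;0 0 0 -.14;0 0 0 -.14;0 0 0 -.037;0 0 0 0;0 0 0 0;0 0 0 0;0 0 0 0;0 0 0 0' 
python3 - <<'E'
from h import *
go(.5855,-.1154,.109,4.4)
E
```

```text
clock: 27.4
tcp_pos: [0.409, -0.1658, 0.0227]
tool_rot: [0.865, 0.502, 0.001, 0.001]
ft_force: [-0.3, -0.4, 0.4]
finger_gap: 0.823
grip_force: 0.0
clock: 28.4
tcp_pos: [0.4071, -0.1648, 0.1957]
tool_rot: [0.865, 0.502, -0.001, -0.001]
ft_force: [0.2, -0.1, -0.9]
finger_gap: 0.576
grip_force: 43.1
clock: 29.4
tcp_pos: [0.4081, -0.1654, 0.2254]
tool_rot: [0.679, 0.734, 0.0, -0.0]
ft_force: [-0.4, -0.9, -1.3]
finger_gap: 0.577
grip_force: 43.2
tcp [ 0.4081 -0.1654  0.2254] yaw 4.4 twist 0.0 shift 0.0362 0.1807 0.1164 j6 -0.59
```

```bash
python3 -m inch '.009 .0452 0 0;.009 .0452 0 0;.009 .0452 0 0;.0092 .0451 0 0;0 0 .03 0;0 0 .04 0;0 0 .025 0;0 0 .012 0;0 0 .006 0;0 0 .0034 0' 
python3 - <<'E'
from h import *
go(.5855,-.1154,.109,4.4)
E
python3 -m inch '0 0 .0008 0;0 0 0 0;0 0 0 0;0 0 0 0;0 0 0 0;0 0 0 0;0 0 0 0;0 0 0 0;0 0 -.03 0;0 0 -.04 0' .064
python3 -m inch '0 0 -.04 0;-.047 -.012 0 0;-.047 -.012 0 0;-.047 -.012 0 0;-.047 -.012 0 0;-.047 -.012 0 0;-.047 -.012 0 0;-.03 -.02 0 0;0 0 0 0;0 0 0 0' .07
python3 - <<'E'
from h import *
go(.508,-.43,.13,11)
E
```

```text
clock: 30.4
tcp_pos: [0.5861, -0.1156, 0.1099]
tool_rot: [0.679, 0.734, 0.0, 0.001]
ft_force: [0.3, -0.0, -0.1]
finger_gap: 0.577
grip_force: 43.1
tcp [ 0.5861 -0.1156  0.1099] yaw 4.4 twist -0.0 shift 0.0003 -0.0005 0.0009 j6 -0.37
clock: 31.4
tcp_pos: [0.5837, -0.1149, 0.1756]
tool_rot: [0.679, 0.734, -0.002, -0.003]
ft_force: [1.7, -0.1, 0.8]
finger_gap: 0.749
grip_force: 0.0
clock: 32.4
tcp_pos: [0.5172, -0.4343, 0.2177]
tool_rot: [0.68, 0.733, 0.0, -0.0]
ft_force: [0.4, -0.3, 0.9]
finger_gap: 0.818
grip_force: 0.0
tcp [ 0.5172 -0.4343  0.2177] yaw 4.3 twist -0.117 shift 0.0059 -0.0082 0.0877 j6 -0.86
```

```bash
python3 -m inch '0 0 0 -.117;.006 -.008 0 0;0 0 .03 0;0 0 .03 0;0 0 .0277 0;0 0 0 0;0 0 0 0;0 0 0 0;0 0 0 0;0 0 0 0' 
python3 - <<'E'
from h import *
print(pose());im,p=snap("wrist","w7.png");cv2.imwrite("pics/w7c.png",cv2.convertScaleAbs(cv2.resize(im[180:440,190:460],None,fx=2,fy=2),alpha=1.4))
E
```

```text
clock: 33.4
tcp_pos: [0.5094, -0.4297, 0.1326]
tool_rot: [0.635, 0.772, -0.0, 0.002]
ft_force: [0.1, -0.6, -0.2]
finger_gap: 0.821
grip_force: 0.0
(array([ 0.50943538, -0.42972886,  0.13260724]), array([[-0.19263045,  0.98126848,  0.00238315],
       [ 0.98126779,  0.19263575, -0.00223577],
       [-0.00265297,  0.00190784, -0.99999466]]), np.float64(11.106664056386414))
```

View pics/w7c.png

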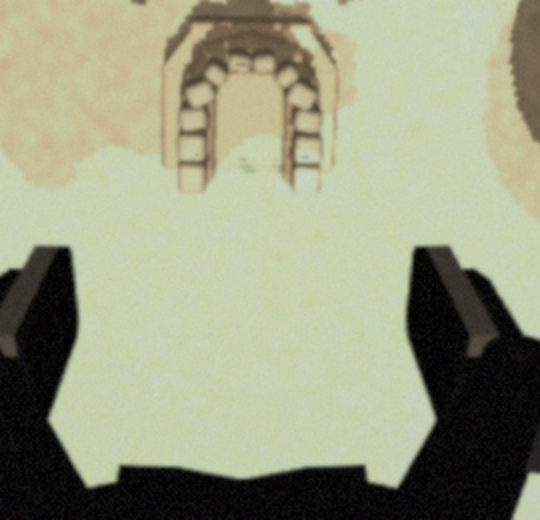

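Cast C is aligned too, incisors away (+y). Molars are at (191,177)/(306,178), (192,147)/(307,148) and (193,119)/(307,120).

```bash
python3 - <<'E'
from h import *
cast("w7.png",[(191,177),(192,147),(193,119)],[(306,178),(307,148),(307,120)],190,180,2)
go(.5085,-.421,.020,11)
E
```

```text
mids [[0.5137, -0.4445], [0.5119, -0.4339], [0.5101, -0.4243]] sep [0.0389, 0.0384, 0.0376] incisor heading 99.9 cross -169.5
tcp [ 0.5092 -0.4296  0.1321] yaw 11.1 twist 0.002 shift 0.0086 0.0009 0.1121 j6 -0.98
```

```bash
python3 -m inch '-.0028 .0018 0 .014;0 0 .03 0;0 0 .03 0;0 0 .025 0;0 0 .015 0;0 0 .0121 0;0 0 0 0;0 0 0 0;0 0 0 0;0 0 0 0'
python3 -m inch '0 0 .001 0;0 0 0 0;0 0 0 0;0 0 0 0;0 0 0 0;0 0 0 0;0 0 -.03 0;0 0 -.045 0;0 0 -.05 0;0 0 -.05 0' .03
python3 -m inch '0 0 -.03 .103;0 0 0 0;.046 .014 0 0;.046 .014 0 0;.046 .014 0 0;.046 .014 0 0;.046 .014 0 0;.046 .014 0 0;.046 .014 0 0;0 0 0 0' 
python3 - <<'E'
from h import *
go(.6593,-.0606,.109,4.4)
E
```

```text
clock: 34.45
tcp_pos: [0.5119, -0.4324, 0.0202]
tool_rot: [0.641, 0.768, -0.0, 0.002]
ft_force: [0.0, -0.2, 0.6]
finger_gap: 0.819
grip_force: 0.0
clock: 35.45
tcp_pos: [0.5102, -0.4307, 0.1918]
tool_rot: [0.641, 0.768, 0.0, -0.002]
ft_force: [0.3, -0.4, -1.5]
finger_gap: 0.578
grip_force: 43.4
clock: 36.45
tcp_pos: [0.5837, -0.0964, 0.2191]
tool_rot: [0.676, 0.737, 0.0, -0.003]
ft_force: [0.3, 0.2, -1.2]
finger_gap: 0.581
grip_force: 43.4
tcp [ 0.5837 -0.0964  0.2191] yaw 4.9 twist 0.01 shift 0.0299 0.0781 0.1101 j6 -0.35
```

```bash
python3 -m inch '.015 .039 0 .01;.015 .039 0 0;0 0 0 0;0 0 .03 0;0 0 .03 0;0 0 .025 0;0 0 .012 0;0 0 .008 0;0 0 .006 0;0 0 0 0' 
python3 - <<'E'
from h import *
go(.6593,-.0606,.108,4.4)
E
python3 -m inch '0 0 0 0;0 0 0 0;0 0 0 0;0 0 0 0;0 0 0 0;0 0 -.03 0;0 0 -.04 0;0 0 -.04 .145;0 0 0 .145;0 0 0 .145' .064
python3 -m inch '0 0 0 .145;0 0 0 0;0 0 0 0;0 0 0 0;0 0 0 0;0 0 0 0;0 0 0 0;0 0 0 0;0 0 0 0;0 0 0 0' .07
python3 - <<'E'
from h import *
go(.431,.062,.14,-29)
E
```

```text
clock: 37.45
tcp_pos: [0.6594, -0.0678, 0.1111]
tool_rot: [0.683, 0.73, -0.0, -0.0]
ft_force: [0.2, -0.5, -1.3]
finger_gap: 0.576
grip_force: 43.6
tcp [ 0.6594 -0.0678  0.1111] yaw 3.8 twist -0.01 shift 0.0072 0.0004 0.0031 j6 -0.25
clock: 38.45
tcp_pos: [0.6607, -0.0676, 0.2247]
tool_rot: [0.826, 0.563, 0.002, 0.002]
ft_force: [-0.4, 0.3, -0.1]
finger_gap: 0.746
grip_force: 0.0
clock: 39.45
tcp_pos: [0.6597, -0.0675, 0.2215]
tool_rot: [0.863, 0.505, 0.0, -0.0]
ft_force: [0.3, -0.0, -0.5]
finger_gap: 0.819
grip_force: 0.0
tcp [ 0.6597 -0.0675  0.2215] yaw -29.4 twist -0.007 shift 0.0024 -0.2628 0.0815 j6 0.33
```

```bash
python3 -m inch '0 -.044 0 0;0 -.044 0 0;0 -.044 0 0;0 -.044 0 0;0 -.044 0 0;.0024 -.043 0 0;0 0 .04 0;0 0 .04 0;0 0 0 0;0 0 0 0' 
python3 - <<'E'
from h import *
print(pose());im,p=snap("wrist","w8.png")
E
```

```text
clock: 40.45
tcp_pos: [0.4315, 0.0637, 0.1418]
tool_rot: [0.863, 0.505, -0.0, -0.0]
ft_force: [-0.1, -0.3, 0.9]
finger_gap: 0.814
grip_force: 0.0
(array([0.43150529, 0.06369131, 0.14177365]), array([[ 4.90732714e-01,  8.71309669e-01, -9.30184436e-04],
       [ 8.71310078e-01, -4.90732863e-01,  7.62453522e-05],
       [-3.90038759e-04, -8.47895162e-04, -9.99999564e-01]]), np.float64(-29.38877350209752))
```

View pics/w8.png

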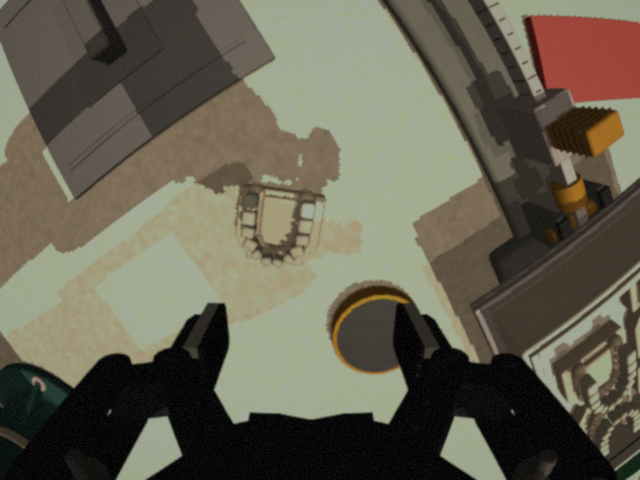

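Cast D is at (280,225): its back edge runs (247,184) to (323,193), and its incisors at (273,263) point towards the viewer. It's turned about 6°.

```bash
python3 - <<'E'
from h import *
p=np.load("pics/w8.png.npy",allow_pickle=True).item()
W=lambda u,z:p2w("wrist",u,z,p)[:2]
a,b=W((247,184),.016),W((323,193),.016);d=b-a;n=np.array([d[1],-d[0]])/np.linalg.norm(d);m=(a+b)/2
print(np.linalg.norm(d),np.degrees(np.arctan2(*d[::-1])),"heading",np.degrees(np.arctan2(*n[::-1])),m,"centre",m+.028*n,"grip",m+.020*n)
print("front",W((272,265),.041),(W((272,265),.041)-m)@n)
im=cv2.imread("pics/w8.png")
print(W((281,222),.041))
# calibrate same way on A (w6): back edge vs known grip (.4068,-.1647)
p=np.load("pics/w6.png.npy",allow_pickle=True).item()
a,b=W((190+163/2,180+62/2),.016),W((190+340/2,180+68/2),.016);d=b-a;n=np.array([d[1],-d[0]])/np.linalg.norm(d);m=(a+b)/2;print("A check",np.linalg.norm(d),np.degrees(np.arctan2(*n[::-1])),m+.02*n)
E
```

```text
0.05617795364983567 -36.61532924057095 heading -126.61532924057096 [0.43126431 0.10261062] centre [0.414564  0.0801362] grip [0.41933552 0.08655746]
front [0.39939483 0.06288048] 0.05089794096670518
[0.42077028 0.08642206]
A check 0.0619321717617613 -120.59483464923875 [ 0.40718874 -0.16452064]
```

```bash
python3 - <<'E'
from h import *
go(.420,.0868,.020,-35.5)
E
```

```text
tcp [0.4329 0.0636 0.1435] yaw -29.4 twist 0.106 shift 0.0114 -0.0240 0.1235 j6 0.53
```

```bash
python3 -m inch '0 0 0 .106;.0114 -.024 0 0;0 0 .035 0;0 0 .035 0;0 0 .025 0;0 0 .015 0;0 0 .0125 0;0 0 0 0;0 0 0 0;0 0 0 0' .078
python3 -m inch '0 0 .001 0;0 0 0 0;0 0 0 0;0 0 0 0;0 0 0 0;0 0 0 0;0 0 0 0;0 0 0 0;0 0 0 0;0 0 0 0' .03
python3 - <<'E'
from h import *
print(arm.sense()["wrist_torque"],arm.sense()["tcp_pos"]);snap("wrist","w9.png")
E
```

```text
clock: 41.5
tcp_pos: [0.4204, 0.087, 0.0207]
tool_rot: [0.889, 0.458, 0.002, 0.001]
ft_force: [-1.0, -0.0, -0.1]
finger_gap: 0.916
grip_force: 0.0
clock: 42.5
tcp_pos: [0.4195, 0.087, 0.0189]
tool_rot: [0.889, 0.458, 0.001, 0.0]
ft_force: [-0.6, 0.6, 6.0]
finger_gap: 0.579
grip_force: 42.0
[ 0.13024267  0.17767816 -0.07810499] [0.41947373 0.0870484  0.01889588]
```

```bash
python3 -m inch '0 0 -.03 0;0 0 -.045 0;0 0 -.05 0;0 0 -.05 0;0 0 -.027 -.14;0 0 0 -.14;0 0 0 -.14;0 0 0 -.14;0 0 0 -.137;0 0 0 0'
python3 - <<'E'
from h import *
go(.5804,-.0506,.109,4.4)
E
```

```text
clock: 43.55
tcp_pos: [0.4182, 0.0868, 0.219]
tool_rot: [0.679, 0.734, -0.001, -0.001]
ft_force: [0.8, -1.1, -1.0]
finger_gap: 0.58
grip_force: 42.0
tcp [0.4182 0.0868 0.219 ] yaw 4.5 twist 0.001 shift -0.1495 0.1511 0.1100 j6 -0.01
```

```bash
python3 -m inch '-.03 .03 0 0;-.03 .03 0 0;-.03 .03 0 0;-.03 .03 0 0;-.0295 .031 0 0;0 0 0 0;0 0 .03 0;0 0 .03 0;0 0 .02 0;0 0 .01 0'
python3 - <<'E'
from h import *
go(.5804,-.0506,.108,4.4)
E
```

```text
clock: 44.55
tcp_pos: [0.5788, -0.0496, 0.1265]
tool_rot: [0.68, 0.733, -0.002, -0.003]
ft_force: [-0.4, 0.8, -1.8]
finger_gap: 0.578
grip_force: 42.1
tcp [ 0.5788 -0.0496  0.1265] yaw 4.4 twist -0.001 shift -0.0011 0.0016 0.0185 j6 -0.26
```

```bash
python3 -m inch '-.0008 .001 .008 0;0 0 .006 0;0 0 .004 0;0 0 .001 0;0 0 0 0;0 0 0 0;0 0 0 0;0 0 0 0;0 0 0 0;0 0 0 0'
python3 -m inch '0 0 0 0;0 0 0 0;0 0 0 0;0 0 0 0;0 0 0 0;0 0 -.03 0;0 0 -.045 0;0 0 -.05 0;0 0 -.05 0;-.04 .014 -.02 0' .064
python3 -m inch '-.035 .014 0 0;-.035 .014 0 0;0 0 0 0;0 0 0 0;0 0 0 0;0 0 0 0;0 0 0 0;0 0 0 0;0 0 0 0;0 0 0 0' .0854
python3 - <<'E'
from h import *
print(pose());snap("wrist","w10.png")
go(.367,.25,.25,4.4)
E
```

```text
clock: 45.55
tcp_pos: [0.582, -0.0511, 0.111]
tool_rot: [0.679, 0.734, 0.0, 0.0]
ft_force: [0.2, 0.2, -0.5]
finger_gap: 0.578
grip_force: 42.1
clock: 46.55
tcp_pos: [0.5999, -0.0866, 0.315]
tool_rot: [0.677, 0.736, 0.004, 0.005]
ft_force: [-0.3, -0.7, 0.1]
finger_gap: 0.753
grip_force: 0.0
clock: 47.55
tcp_pos: [0.6324, -0.1573, 0.3061]
tool_rot: [0.679, 0.734, 0.0, 0.0]
ft_force: [-0.4, 0.4, -0.5]
finger_gap: 1.003
grip_force: 0.0
(array([ 0.63238555, -0.15725026,  0.30614019]), array([[-7.82073484e-02,  9.96937097e-01,  1.89296806e-04],
       [ 9.96937114e-01,  7.82073431e-02,  3.48558548e-05],
       [ 1.99446945e-05,  1.91442995e-04, -9.99999981e-01]]), np.float64(4.485531262202419))
tcp [ 0.6324 -0.1573  0.3061] yaw 4.5 twist 0.001 shift 0.4265 -0.2334 0.0561 j6 -0.41
```

```bash
python3 -m inch '.043 -.023 0 0;.043 -.023 0 0;.043 -.023 0 0;.043 -.023 0 0;.043 -.023 0 0;.043 -.023 0 0;.043 -.023 0 0;.043 -.023 0 0;.043 -.024 0 0;.0395 -.0254 0 0'
python3 -m inch '0 0 0 0;0 0 .02 0;0 0 .036 0;0 0 0 0;0 0 0 0;0 0 0 0;0 0 0 0;0 0 0 0;0 0 0 0;0 0 0 0'
python3 - <<'E'
from h import *
print(pose());im,p=snap("wrist","w11.png")
t=cv2.imread("pics/w10.png")[80:400,120:520];l=cv2.imread("pics/w11.png")[40:360,120:520]
cv2.imwrite("pics/comb.png",cv2.convertScaleAbs(np.vstack([np.hstack([t,l])]),alpha=1.4))
E
```

```text
clock: 48.6
tcp_pos: [0.3651, 0.251, 0.3063]
tool_rot: [0.679, 0.734, 0.001, 0.0]
ft_force: [1.4, -0.2, 0.6]
finger_gap: 1.0
grip_force: 0.0
clock: 49.6
tcp_pos: [0.3667, 0.2496, 0.2505]
tool_rot: [0.679, 0.734, 0.0, 0.0]
ft_force: [0.1, -0.3, -0.3]
finger_gap: 1.001
grip_force: 0.0
(array([0.36673581, 0.24959168, 0.25051047]), array([[-7.78442538e-02,  9.96965230e-01,  7.75671706e-04],
       [ 9.96965448e-01,  7.78439037e-02,  4.71802008e-04],
       [ 4.09988884e-04,  8.10044965e-04, -9.99999588e-01]]), np.float64(4.464645424386338))
```

View pics/comb.png

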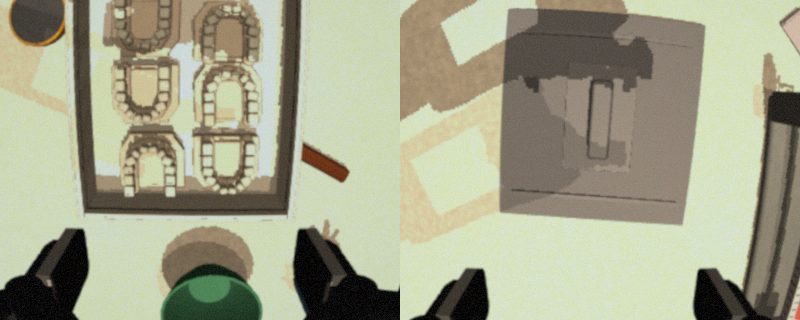

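All six casts lie in one layer in the tub, and the lid is on the counter with its bar at crop (601,81) to (597,159) and plate corners at (508,10), (705,27), (683,224) and (500,212).

```bash
python3 - <<'E'
from h import *
p=np.load("pics/w11.png.npy",allow_pickle=True).item()
W=lambda u,z:p2w("wrist",(u[0]-280,u[1]+40),z,p)[:2]
b=[W((601,80),.044),W((597,160),.044)];print("bar",np.round(b,4),np.linalg.norm(b[0]-b[1]),np.mean(b,0))
c=[W(u,.012) for u in[(508,10),(705,27),(683,224),(500,212)]];print(np.round(c,4),np.mean(c,0))
for i in range(4):
    d=c[(i+1)%4]-c[i];print(np.linalg.norm(d).round(4),np.degrees(np.arctan2(*d[::-1])).round(1))
# tub rim from w10 + colour-thresholded line fits
g=cv2.cvtColor(cv2.imread("pics/w10.png"),cv2.COLOR_BGR2GRAY);p=np.load("pics/w10.png.npy",allow_pickle=True).item()
T=np.array([.625,-.1224]);a=np.radians(4.4);Rm=np.array([[np.cos(a),-np.sin(a)],[np.sin(a),np.cos(a)]])
# for inner rim edge: sample brightness profile across each wall in tub coords at z=.142
def prof(axis,sign):
    out=[]
    for s in np.linspace(-.06,.06,13):
        v=[]
        for q in np.arange(.080,.115,.001):
            xy=(sign*q,s) if axis==0 else (s,sign*q)
            X=T+Rm@np.array(xy);u=w2p("wrist",[*X,.142],p)
            v.append(int(g[int(round(u[1])),int(round(u[0]))]) if 0<=u[0]<640 and 0<=u[1]<480 else -1)
        out.append(v)
    return np.median(out,0).astype(int)
for ax,n in((0,"x"),(1,"y")):
    for sg in(1,-1):print(n,sg,prof(ax,sg).tolist())
E
```

```text
bar [[0.3685 0.3368]
 [0.371  0.2608]] 0.07604921273382864 [0.36975339 0.2988371 ]
[[0.2688 0.4069]
 [0.4723 0.4073]
 [0.4739 0.1915]
 [0.2702 0.1898]] [0.37130305 0.29887027]
0.2034 0.1
0.2158 -89.6
0.2037 -179.5
0.2172 90.4
x 1 [76, 59, 52, 50, 49, 49, 49, 51, 49, 47, 41, 37, 46, 53, 84, 133, 150, 152, 149, 146, 146, 146, 146, 149, 151, 150, 150, 151, 150, 150, 150, 150, 151, 150, 150]
x -1 [144, 113, 68, 49, 49, 49, 48, 47, 49, 47, 45, 42, 40, 46, 47, 68, 111, 143, 147, 147, 143, 143, 144, 143, 147, 148, 149, 148, 150, 149, 149, 149, 149, 149, 150]
y 1 [100, 100, 102, 105, 111, 111, 111, 113, 114, 113, 112, 111, 111, 100, 64, 48, 48, 46, 46, 44, 36, 45, 61, 86, 105, 108, 105, 100, 101, 98, 91, 92, 96, 95, 96]
y -1 [88, 79, 71, 59, 55, 54, 54, 54, 53, 53, 53, 52, 53, 52, 53, 55, 53, 46, 35, 37, 47, 54, 57, 72, 117, 142, 152, 151, 151, 150, 149, 150, 151, 151, 150]
```

```bash
python3 - <<'E'
from h import *
go(.370,.299,.020,0.5)
g=cv2.cvtColor(cv2.imread("pics/w10.png"),cv2.COLOR_BGR2GRAY).astype(int);p=np.load("pics/w10.png.npy",allow_pickle=True).item()
T=np.array([.625,-.1224]);a=np.radians(4.4);Rm=np.array([[np.cos(a),-np.sin(a)],[np.sin(a),np.cos(a)]])
S=np.linspace(-.085,.07,32)
for sg in(1,-1):
    e=[]
    for s in S:
        v=[]
        for q in np.arange(.088,.103,.0005):
            u=w2p("wrist",[*(T+Rm@np.array((sg*q,s))),.142],p);v.append(g[int(round(u[1])),int(round(u[0]))])
        e.append(.088+.0005*np.argmax(np.array(v)>95))
    f=np.polyfit(S,e,1);r=np.array(e)-np.polyval(f,S);k=abs(r)<.0015;f=np.polyfit(S[k],np.array(e)[k],1);print(sg,"yaw corr deg",-sg*np.degrees(f[0]),f[1])
E
```

```text
tcp [0.3666 0.2496 0.2503] yaw 4.5 twist 0.069 shift 0.0494 0.0038 0.2303 j6 0.39
1 yaw corr deg -0.4883163026683025 0.09439204545454549
-1 yaw corr deg -0.355998336784016 0.09590652492668622
```

```bash
python3 -m inch '0 0 0 .069;.0494 .0038 0 0;0 0 .045 0;0 0 .045 0;0 0 .045 0;0 0 .04 0;0 0 .025 0;0 0 .015 0;0 0 .0093 0;0 0 0 0' .05 60
python3 -m inch '0 0 .005 0;0 0 .001 0;0 0 0 0;0 0 0 0;0 0 0 0;0 0 0 0;0 0 0 0;0 0 0 0;0 0 0 0;0 0 0 0' .01 60
python3 - <<'E'
from h import *
print(pose())
E
```

```text
clock: 50.65
tcp_pos: [0.3691, 0.2985, 0.0245]
tool_rot: [0.704, 0.71, -0.001, -0.0]
ft_force: [-0.5, -0.6, 0.9]
finger_gap: 0.585
grip_force: 0.0
clock: 51.65
tcp_pos: [0.3705, 0.2994, 0.0206]
tool_rot: [0.704, 0.71, 0.001, 0.0]
ft_force: [0.3, -0.1, 5.7]
finger_gap: 0.22
grip_force: 59.9
(array([0.37054441, 0.29936861, 0.0205836 ]), array([[-0.00899644,  0.99995831,  0.00156449],
       [ 0.999959  ,  0.0089948 ,  0.00104897],
       [ 0.00103485,  0.00157386, -0.99999823]]), np.float64(0.5153719517910844))
```

```bash
python3 -m inch '0 0 -.02 0;0 0 -.04 0;0 0 -.05 0;0 0 -.05 0;0 0 -.05 0;0 0 -.03 0;0 0 0 -.061;0 0 0 0;0 0 0 0;0 0 0 0'
python3 - <<'E'
from h import *
go(.6243,-.1226,.17,4.0)
E
```

```text
clock: 52.65
tcp_pos: [0.3692, 0.2985, 0.2576]
tool_rot: [0.682, 0.731, -0.002, -0.001]
ft_force: [0.6, -0.1, -1.5]
finger_gap: 0.219
grip_force: 59.2
tcp [0.3692 0.2985 0.2576] yaw 4.0 twist -0.001 shift -0.4379 0.2252 0.0876 j6 0.49
```

```bash
python3 -m inch '-.0398 .0205 0 0;-.0398 .0205 0 0;-.0398 .0205 0 0;-.0398 .0205 0 0;-.0398 .0205 0 0;-.0398 .0205 0 0;-.0398 .0205 0 0;-.0398 .0205 0 0;-.0398 .0205 0 0;-.0398 .0205 0 0'
python3 -m inch '-.0399 .0202 0 0;0 0 0 0;0 0 .03 0;0 0 .03 0;0 0 .02 0;0 0 0 0;0 0 0 0;0 0 0 0;0 0 0 0;0 0 0 0'
python3 - <<'E'
from h import *
go(.6243,-.1226,.155,4.0)
E
```

```text
clock: 53.65
tcp_pos: [0.6025, -0.0854, 0.2579]
tool_rot: [0.682, 0.731, -0.001, -0.001]
ft_force: [0.6, 0.1, -1.5]
finger_gap: 0.224
grip_force: 59.2
clock: 54.65
tcp_pos: [0.6258, -0.1222, 0.1814]
tool_rot: [0.682, 0.731, 0.001, 0.001]
ft_force: [0.3, 0.3, -1.6]
finger_gap: 0.22
grip_force: 59.3
tcp [ 0.6258 -0.1222  0.1814] yaw 4.0 twist 0.0 shift -0.0003 -0.0015 0.0264 j6 -0.35
```

```bash
python3 -m inch '0 -.0007 .008 0;0 0 .005 0;0 0 .004 0;0 0 .003 0;0 0 .003 0;0 0 .002 0;0 0 .002 0;0 0 0 0;0 0 0 0;0 0 0 0'
python3 - <<'E'
from h import *
go(.6243,-.1226,.1546,4.0)
E
```

```text
clock: 55.65
tcp_pos: [0.6245, -0.1222, 0.1548]
tool_rot: [0.682, 0.731, 0.0, 0.001]
ft_force: [-3.6, 0.7, 6.1]
finger_gap: 0.221
grip_force: 60.4
tcp [ 0.6245 -0.1222  0.1548] yaw 4.0 twist 0.0 shift -0.0004 -0.0002 0.0002 j6 -0.35
```

```bash
python3 -m inch '0 0 .001 0;0 0 0.0005 0;0 0 0 0;0 0 0 0;0 0 0 0;0 0 0 0;0 0 0 0;0 0 0 0;0 0 0 0;0 0 0 0'
python3 -m inch '0 0 0 0;0 0 0 0;0 0 0 0;0 0 0 0;0 0 0 0;0 0 -.02 0;0 0 -.04 0;0 0 -.04 0;0 0 -.02 0;0 0 0 0' .05
python3 - <<'E'
from h import *
print(pose());snap("top","top1.png");snap("wrist","w12.png")
T=np.array([.6243,-.1231]);a=np.radians(4.0)
print("axis pts at balance y (pivot from tub):",[ (T+np.array([-np.sin(a),np.cos(a)])*(.115+q)).round(4).tolist() for q in(0,.05,.2,.343)])
E
```

```text
clock: 56.65
tcp_pos: [0.6245, -0.1222, 0.1548]
tool_rot: [0.682, 0.731, 0.001, 0.001]
ft_force: [-5.9, 1.2, 8.9]
finger_gap: 0.221
grip_force: 61.0
clock: 57.65
tcp_pos: [0.626, -0.1226, 0.2764]
tool_rot: [0.682, 0.731, 0.002, 0.004]
ft_force: [0.2, -0.6, 0.9]
finger_gap: 0.587
grip_force: 0.0
(array([ 0.62602005, -0.12262153,  0.27636999]), array([[-0.06991902,  0.99751277,  0.00892264],
       [ 0.99754775,  0.06994397, -0.00251532],
       [-0.00313315,  0.00872489, -0.99995703]]), np.float64(4.01092177173966))
axis pts at balance y (pivot from tub): [[0.6163, -0.0084], [0.6128, 0.0415], [0.6023, 0.1911], [0.5924, 0.3338]]
```

```bash
python3 - <<'E'
from h import *
for fn,n in(("w1.png","wrist"),("w12.png","wrist"),("top1.png","top")):
    im=cv2.imread("pics/"+fn);p=np.load("pics/"+fn+".npy",allow_pickle=True).item()
    h=cv2.cvtColor(im,cv2.COLOR_BGR2HSV);m=cv2.inRange(h,(10,120,60),(28,255,255))
    k,l,s,c=cv2.connectedComponentsWithStats(m)
    for i in range(1,k):
        if s[i,4]>20:
            w=p2w(n,c[i],.118,p)[:2]
            if .5<w[0]<.7 and -.1<w[1]<.35:print(fn,s[i],c[i].round(1),w.round(4))
E
```

```text
w1.png [295  16  36  18 585] [312.5  24.6] [0.6109 0.0651]
w1.png [304  78  24  20 431] [315.3  87.2] [0.6135 0.0071]
w12.png [290   0  39   7 248] [309.5   2.8] [0.6109 0.0603]
w12.png [296  57  28  23 571] [309.3  67.8] [0.6147 0.0044]
top1.png [292 206   7  12  81] [295.1 211.5] [0.6103 0.0665]
top1.png [314 212   9   7  52] [318.4 214.9] [0.6037 0.0145]
```

```bash
python3 -m inch '0 0 0 -.148;0 0 0 -.148;0 0 0 -.148;0 0 0 -.148;0 0 0 -.148;0 0 0 -.148;0 0 0 -.148;0 0 0 -.148;0 0 0 -.148;0 0 0 -.148' .05 20
python3 -m inch '0 0 0 -.091;0 0 0 0;0 0 0 0;0 0 0 0;0 0 0 0;0 0 0 0;0 0 0 0;0 0 0 0;0 0 0 0;0 0 0 0'
python3 - <<'E'
from h import *
go(.611,.066,.094,94)
E
```

```text
clock: 58.75
tcp_pos: [0.6236, -0.1219, 0.2676]
tool_rot: [0.007, 1.0, 0.001, -0.003]
ft_force: [0.1, -0.9, -0.2]
finger_gap: 0.583
grip_force: 0.0
clock: 59.75
tcp_pos: [0.6245, -0.1222, 0.2713]
tool_rot: [-0.035, 0.999, 0.0, 0.0]
ft_force: [0.1, 0.2, -0.8]
finger_gap: 0.586
grip_force: 0.0
tcp [ 0.6245 -0.1222  0.2713] yaw 94.0 twist 0.0 shift 0.0003 0.1887 0.1773 j6 -1.92
```

```bash
python3 -m inch '0 .047 0 0;0 .047 0 0;0 .047 0 0;0 .0477 0 0;0 0 .04 0;0 0 .04 0;0 0 .02 0;0 0 0 0;0 0 0 0;0 0 0 0'
python3 - <<'E'
from h import *
im,p=snap("wrist","w13.png")
m=cv2.inRange(cv2.cvtColor(im,cv2.COLOR_BGR2HSV),(10,120,60),(28,255,255));k,l,s,c=cv2.connectedComponentsWithStats(m)
for i in range(1,k):
    if s[i,4]>60:
        x,y,w,h=s[i,:4];print(s[i],c[i].round(0),"top L/R y:",p2w("wrist",(x,c[i][1]),.126,p).round(4),p2w("wrist",(x+w,c[i][1]),.126,p).round(4))
go(.611,.066,.094,94)
E
```

```text
clock: 60.75
tcp_pos: [0.6125, 0.0659, 0.1739]
tool_rot: [-0.035, 0.999, 0.0, 0.002]
ft_force: [-0.6, 0.2, 0.1]
finger_gap: 0.587
grip_force: 0.0
[152   0  94  60 898] [203.  36.] top L/R y: [ 0.4844 -0.0292  0.126 ] [0.4867 0.0231 0.126 ]
[204 200  12   6  61] [209. 203.] top L/R y: [0.5754 0.005  0.126 ] [0.5751 0.0117 0.126 ]
[ 222  221   33   37 1026] [237. 239.] top L/R y: [0.5952 0.0151 0.126 ] [0.594  0.0335 0.126 ]
[205 222  13  13 140] [211. 228.] top L/R y: [0.5894 0.0055 0.126 ] [0.5889 0.0129 0.126 ]
[ 294  243   29   53 1438] [308. 269.] top L/R y: [0.6098 0.0555 0.126 ] [0.6087 0.0714 0.126 ]
[207 249  13  16 169] [213. 256.] top L/R y: [0.6059 0.0064 0.126 ] [0.6053 0.0139 0.126 ]
[588 373  13  15 121] [594. 380.] top L/R y: [0.6966 0.3028 0.126 ] [0.699  0.3215 0.126 ]
[627 430  12  11  82] [632. 436.] top L/R y: [0.7923 0.4299 0.126 ] [0.8005 0.4609 0.126 ]
[  0 435  28  15 131] [ 13. 442.] top L/R y: [ 0.8506 -0.2666  0.126 ] [ 0.8264 -0.2094  0.126 ]
[620 453  16  16 133] [627. 461.] top L/R y: [0.8412 0.4546 0.126 ] [0.8566 0.502  0.126 ]
tcp [0.6126 0.0659 0.174 ] yaw 94.0 twist 0.0 shift 0.0016 0.0002 0.0800 j6 -1.63
```

```bash
python3 -m inch '.001 -.0024 0 0;0 0 .03 0;0 0 .03 0;0 0 .012 0;0 0 .007 0;0 0 0 0;0 0 0 0;0 0 0 0;0 0 0 0;0 0 0 0'
python3 -m inch '0 0 0 0;0 0 0 0;0 0 0 0;0 0 0 0;0 0 0 0;0 0 0 0;0 0 0 0;0 0 0 0;0 0 0 0;0 0 0 0' .008 20
python3 - <<'E'
from h import *
print(pose()[0],arm.sense()["ft_force"])
E
```

```text
clock: 61.8
tcp_pos: [0.6108, 0.0636, 0.0931]
tool_rot: [-0.035, 0.999, 0.0, 0.001]
ft_force: [-0.9, -0.4, 0.6]
finger_gap: 0.583
grip_force: 0.0
clock: 62.8
tcp_pos: [0.6104, 0.0638, 0.0924]
tool_rot: [-0.035, 0.999, 0.0, 0.0]
ft_force: [-0.9, -0.2, 1.3]
finger_gap: 0.195
grip_force: 22.2
[0.61040764 0.0637836  0.09236825] [-0.89881446 -0.247518    1.30212785]
```

```bash
python3 -m inch '0 .008 0 0;0 .01 0 0;0 .01 0 0;0 .01 0 0;0 .01 0 0;0 .01 0 0;0 .01 0 0;0 .01 0 0;0 .008 0 0;0 0 0 0'
python3 -m inch '0 .008 0 0;0 .01 0 0;0 .01 0 0;0 .01 0 0;0 .01 0 0;0 .01 0 0;0 .008 0 0;0 .002 0 0;0 0 0 0;0 0 0 0'
python3 -m inch '0 0 0 0;0 0 0 0;0 0 0 0;0 0 0 0;0 0 0 0;0 0 0 0;0 0 0 0;0 0 -.02 0;0 0 -.03 0;0 0 -.03 0' .05
python3 -m inch '0 0 0 0;0 0 0 0;0 0 0 0;0 0 0 0;0 0 0 0;0 0 0 0;0 0 0 0;0 0 0 0;0 0 0 0;0 0 0 0'
python3 - <<'E'
from h import *
print(pose()[0]);snap("wrist","w14.png");snap("scene","s1.png")
def red(fn,n):
    im=cv2.imread("pics/"+fn);h=cv2.cvtColor(im,cv2.COLOR_BGR2HSV);m=cv2.inRange(h,(0,150,60),(7,255,255))|cv2.inRange(h,(174,150,60),(180,255,255))
    k,l,s,c=cv2.connectedComponentsWithStats(m)
    for i in range(1,k):
        if s[i,4]>4:print(fn,s[i],c[i].round(1))
red("s1.png","scene");red("scene0.png","scene");red("w14.png","wrist")
print("level/up pointer expect",[w2p("scene",[.5924,.334,z]).round(1) for z in(.062,.079)],[w2p("wrist",[.5924,.334,z]).round(1) for z in(.045,.062,.079)])
E
```

```text
clock: 63.8
tcp_pos: [0.6044, 0.1514, 0.0922]
tool_rot: [-0.036, 0.999, 0.001, 0.0]
ft_force: [1.6, 1.3, 0.1]
finger_gap: 0.186
grip_force: 20.2
clock: 64.8
tcp_pos: [0.5998, 0.2178, 0.0925]
tool_rot: [-0.035, 0.999, 0.001, 0.0]
ft_force: [3.4, 1.5, -1.7]
finger_gap: 0.184
grip_force: 20.2
clock: 65.8
tcp_pos: [0.5991, 0.2171, 0.1724]
tool_rot: [-0.035, 0.999, -0.0, -0.001]
ft_force: [-0.2, 0.3, -0.2]
finger_gap: 0.585
grip_force: 0.0
clock: 66.8
tcp_pos: [0.5996, 0.2172, 0.1723]
tool_rot: [-0.035, 0.999, 0.0, 0.0]
ft_force: [0.7, -0.6, -0.4]
finger_gap: 0.586
grip_force: 0.0
[0.59963997 0.21723902 0.17233236]
s1.png [167 166   2  13  24] [167.5 172. ]
s1.png [145 179  12  17  32] [149.6 185.6]
s1.png [228 333  71  12 212] [263.  338.6]
s1.png [393 358   9  11  30] [397.5 363.3]
scene0.png [167 166   2  13  25] [167.5 171.8]
scene0.png [145 179   9  13  28] [148.8 184.4]
scene0.png [266 307  30  23 283] [282.4 315.9]
scene0.png [237 313  21  10  66] [248.3 316.4]
scene0.png [259 312  13  15  62] [264.2 319.4]
scene0.png [232 314   4   4   7] [233.3 315.3]
scene0.png [271 318   4   5   8] [272.9 320.1]
scene0.png [291 323   5   4   8] [293.  324.4]
scene0.png [294 328   4   4   9] [295.6 329.6]
scene0.png [228 333  71  12 223] [263.3 338.5]
scene0.png [393 356  10  10  34] [397.7 360.5]
w14.png [462 227  24   6  93] [472.5 229.5]
w14.png [ 135  274   87   85 3243] [174.3 322.9]
w14.png [148 282   4   4   6] [149.7 283.3]
w14.png [158 284   3   3   5] [158.6 284.8]
w14.png [146 287   3   4   5] [147.  288.6]
w14.png [150 286   3   3   6] [151.3 287.2]
w14.png [157 288   4   3   5] [158.8 289.2]
w14.png [174 291   6   6  13] [176.  293.7]
w14.png [144 295   3   4   5] [144.6 296.6]
w14.png [161 297   3   5   5] [161.6 299. ]
level/up pointer expect [array([389.1, 373.4]), array([390. , 367.4])] [array([458.3, 237.6]), array([466.3, 243.9]), array([475.2, 250.9])]
```

```bash
python3 -m inch '.05 0 -.01 0;.05 0 0 0;.04 0 0 0;0 0 0 .148;0 0 0 .148;0 0 0 .148;0 0 0 .148;0 0 0 .148;0 0 0 .148;0 0 0 .148'
python3 -m inch '0 0 0 .148;0 0 0 .148;0 0 0 .148;0 0 0 .091;0 0 0 0;0 0 .03 0;0 0 .04 0;0 0 .04 0;0 0 .01 0;0 0 0 0'
python3 - <<'E'
from h import *
go(.46,.257,.06,4)
E
```

```text
clock: 67.9
tcp_pos: [0.4609, 0.2075, 0.1822]
tool_rot: [0.467, 0.884, 0.0, 0.0]
ft_force: [-0.1, 0.2, -0.4]
finger_gap: 0.587
grip_force: 0.0
clock: 68.9
tcp_pos: [0.4596, 0.207, 0.0604]
tool_rot: [0.682, 0.732, -0.002, -0.001]
ft_force: [0.3, -0.1, 0.8]
finger_gap: 0.584
grip_force: 0.0
tcp [0.4596 0.207  0.0604] yaw 4.1 twist 0.001 shift 0.0498 0.0039 0.0004 j6 0.24
```

```bash
python3 -m inch '.025 .002 0 0;.025 .002 0 0;0 0 0 0;0 0 0 0;0 0 0 0;0 0 0 0;0 0 0 0;0 0 0 0;0 0 0 0;0 0 0 0'
python3 - <<'E'
from h import *
im,p=snap("wrist","w15.png")
h=cv2.cvtColor(im,cv2.COLOR_BGR2HSV);m=cv2.inRange(h,(0,150,60),(7,255,255))|cv2.inRange(h,(174,150,60),(180,255,255));k,l,s,c=cv2.connectedComponentsWithStats(m)
for i in range(1,k):
    if s[i,4]>10:print(s[i],c[i].round(1))
u=w2p("wrist",[.5924,.334,.062],p);print(u,[w2p("wrist",[.5924,.334,z],p).round(1).tolist() for z in(.045,.079)])
x0=int(np.clip(u[0]-80,0,480));y0=int(np.clip(u[1]-60,0,360));print(x0,y0)
cv2.imwrite("pics/w15c.png",cv2.convertScaleAbs(cv2.resize(im[y0:y0+120,x0:x0+160],None,fx=5,fy=5,interpolation=cv2.INTER_CUBIC),alpha=1.3))
E
```

```text
clock: 69.9
tcp_pos: [0.4614, 0.2575, 0.0619]
tool_rot: [0.682, 0.731, -0.0, -0.0]
ft_force: [0.3, -0.5, 0.2]
finger_gap: 0.584
grip_force: 0.0
[620 419  13  11  83] [625.8 422.5]
[597.12658774 171.35456661] [[576.4, 166.9], [620.5, 176.8]]
480 111
```

View pics/w15c.png

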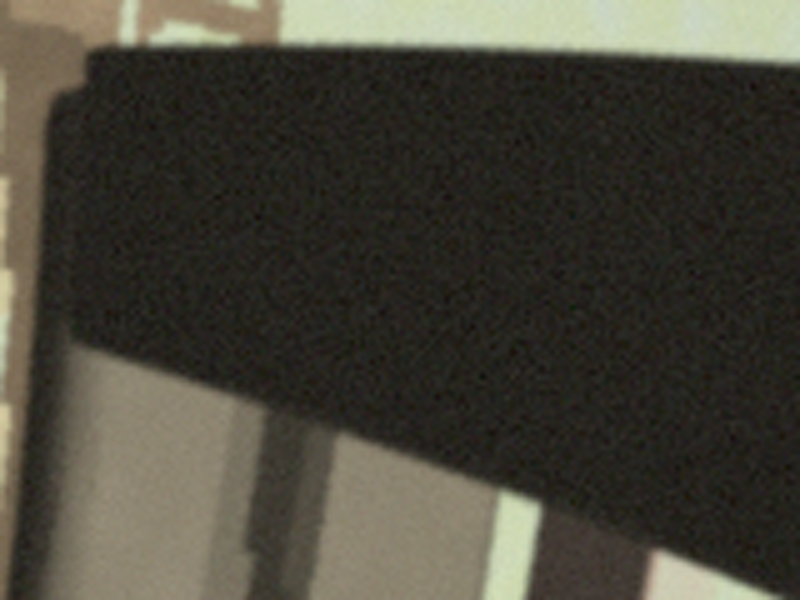

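The crop shows only the black back of the index post at about (600,170). The pointer is hidden from this side, so I'll measure it numerically in the scene camera, using the known + stop at the start as reference.

```bash
cat >> h.py <<'E'
def redc(im):
    a=im[345:385,380:415].astype(float);w=a[:,:,2]-np.maximum(a[:,:,0],a[:,:,1])-25;w[w<0]=0
    y,x=np.mgrid[345:385,380:415];return np.array([(w*x).sum()/w.sum(),(w*y).sum()/w.sum(),w.sum()])
def pointer(n=6):
    f=np.array([redc(arm.camera("scene")[:,:,::-1]) for _ in range(n)]);print("pointer",f.mean(0).round(2),f.std(0).round(2))
E
python3 - <<'E'
from h import *
for f in("scene0.png","s1.png"):print(f,redc(cv2.imread("pics/"+f)).round(2))
pointer()
print([w2p("scene",[.5924,.334,z]).round(2).tolist() for z in(.045,.062,.079)])
im=cv2.imread("pics/s1.png");print(im[345:385:1,384:412].max(2).tolist().__repr__()[:0])
g=cv2.cvtColor(im,cv2.COLOR_BGR2GRAY)
for y in range(340,384,1):print(y,' '.join('%3d'%v for v in g[y,384:418:1]))
E
```

```text
scene0.png [ 397.72  360.34 2408.  ]
s1.png [ 397.32  362.83 1793.  ]
pointer [ 397.34  362.67 2697.  ] [ 0.    0.   15.64]
[[388.14, 379.2], [389.06, 373.38], [390.01, 367.4]]

340 182 184 186 187 186 183 182 183 184 184 184 184 183 183 183 157  81  77  81  80  80  79  81 110 163 192 193 194 193 194 194 194 192 189
341 183 185 187 187 185 183 182 182 181 183 183 183 183 184 183 152  51  63  78  80  81  82  81  81 109 164 191 194 194 194 193 188 182 183
342 184 185 186 186 184 183 183 184 182 182 182 183 184 186 175 130  50  52  65  78  82  82  81  80  81 110 164 192 195 194 189 182 182 182
343 184 185 185 186 186 184 184 185 184 184 184 184 184 184 172 125  51  50  51  65  78  81  81  81  81  81 109 163 190 193 189 183 184 182
344 184 186 186 185 185 184 184 185 186 185 184 184 184 183 163  98  49  50  49  54  66  78  80  80  80  80  81 105 154 181 184 184 183 181
345 185 187 186 186 186 184 184 184 185 184 183 182 182 182 157  76  51  49  49  49  53  68  78  79  80  80  80  80 104 155 182 183 181 181
346 183 183 184 185 185 183 182 183 183 184 184 182 182 182 157  73  51  50  49  4
[... 4537 characters left out ...]

379  63  64  64  71  81  81  82  82  82  74  56  46  46  46  46  50  68  81  86  88  89  88  71  51  52  52  77 116 135 136 138 139 138 139
380  62  63  63  63  63  71  82  82  81  76  61  53  48  46  46  46  50  69  86  88  91  90  71  53  53  51  90 126 137 137 138 139 138 137
381  64  63  63  63  63  71  81  82  82  83  76  62  52  47  47  47  46  55  76  87  90  80  57  52  51  54 104 136 134 133 133 133 134 135
382  62  63  63  62  62  62  71  81  82  83  82  75  60  52  45  46  45  46  56  75  89  81  58  52  52  64 110 136 134 133 134 134 134 135
383  65  62  63  63  61  62  63  71  82  82  82  81  78  67  46  47  46  47  46  56  67  62  53  53  52  64 113 140 136 135 137 138 138 139
```

```bash
python3 -m inch '0 0 -.04 0;0 0 -.04 0;0 0 -.04 0;0 0 0 0;0 0 0 0;0 0 0 0;0 0 0 0;0 0 0 0;0 0 0 0;0 0 0 0' .06 20
python3 - <<'E'
from h import *
go(.5997,.2174,.094,4)
E
```

```text
clock: 71.25
tcp_pos: [0.4612, 0.2576, 0.1815]
tool_rot: [0.682, 0.731, -0.0, -0.0]
ft_force: [0.4, 0.3, -0.0]
finger_gap: 0.703
grip_force: 0.0
tcp [0.4612 0.2576 0.1815] yaw 4.0 twist 0.0 shift -0.0497 0.1353 0.0875 j6 0.33
```

```bash
python3 -m inch '-.0124 .0338 0 0;-.0124 .0338 0 0;-.0124 .0338 0 0;-.0125 .0339 0 0;0 0 0 0;0 0 .03 0;0 0 .03 0;0 0 .02 0;0 0 .0075 0;0 0 0 0'
python3 -m inch '0 0 0 0;0 0 0 0;0 0 0 0;0 0 0 0;0 0 0 0;0 0 0 0;0 0 0 0;0 0 0 0;0 0 0 0;0 0 0 0' .02 20
python3 -m inch '.002 0 0 0;.002 0 0 0;.002 0 0 0;.002 0 0 0;0 0 0 0;0 0 0 0;0 0 0 0;0 0 0 0;0 0 0 0;0 0 0 0'
python3 -m inch '0 0 0 0;0 0 0 0;0 0 0 0;0 0 0 0;0 0 0 0;0 0 0 0;0 0 -.02 0;0 0 -.03 0;0 0 -.03 0;0 0 0 0' .06
python3 -m inch '0 0 0 0;0 0 0 0;0 0 0 0;0 0 0 0;0 0 0 0;0 0 0 0;0 0 0 0;0 0 0 0;0 0 0 0;0 0 0 0' .06
python3 -m inch '0 0 0 0;0 0 0 0;0 0 0 0;0 0 0 0;0 0 0 0;0 0 0 0;0 0 0 0;0 0 0 0;0 0 0 0;0 0 0 0' .06
python3 - <<'E'
from h import *
pointer();print(pose()[0])
E
```

```text
clock: 72.25
tcp_pos: [0.5986, 0.2176, 0.0931]
tool_rot: [0.682, 0.732, -0.001, -0.001]
ft_force: [-0.0, -0.4, -0.7]
finger_gap: 0.706
grip_force: 0.0
clock: 73.25
tcp_pos: [0.6012, 0.2176, 0.0954]
tool_rot: [0.682, 0.731, 0.001, 0.001]
ft_force: [6.8, 1.1, 1.4]
finger_gap: 0.343
grip_force: 26.2
clock: 74.25
tcp_pos: [0.6007, 0.2249, 0.0952]
tool_rot: [0.682, 0.731, 0.001, 0.002]
ft_force: [5.6, 0.3, 2.5]
finger_gap: 0.349
grip_force: 26.2
clock: 75.25
tcp_pos: [0.6019, 0.2263, 0.181]
tool_rot: [0.682, 0.731, 0.005, 0.003]
ft_force: [0.0, -0.1, 1.8]
finger_gap: 0.701
grip_force: 0.0
clock: 76.25
tcp_pos: [0.5993, 0.2255, 0.1746]
tool_rot: [0.682, 0.731, 0.0, 0.0]
ft_force: [-0.8, 0.2, -0.1]
finger_gap: 0.704
grip_force: 0.0
clock: 77.25
tcp_pos: [0.5993, 0.2255, 0.1745]
tool_rot: [0.682, 0.731, 0.0, -0.0]
ft_force: [0.3, 0.0, -0.0]
finger_gap: 0.701
grip_force: 0.0
pointer [ 396.68  365.9  1880.  ] [1.000e-02 1.000e-02 4.337e+01]
[0.59926773 0.22549398 0.17453232]
```

```bash
python3 -m inch '0 0 -.03 0;0 0 -.03 0;0 0 0 0;0 0 0 0;0 0 0 0;0 0 0 0;0 0 0 0;0 0 0 0;0 0 0 0;0 0 0 0'; python3 - <<'E'
from h import *
pointer(2);print(arm.finish_job())
E
```

```text
clock: 78.55
tcp_pos: [0.5993, 0.2255, 0.2344]
tool_rot: [0.682, 0.731, -0.0, -0.0]
ft_force: [0.3, 0.9, 0.3]
finger_gap: 0.705
grip_force: 0.0
pointer [ 396.75  365.94 1844.  ] [1.0e-02 2.0e-02 3.4e+01]
the job is handed in; nothing more can be done
None
```

The job is handed in at about 79 s, with no pass/fail result returned: all six casts are in the tub in one layer, the lid went down to its seated height, and the beam is at rest about 0.005 rad from level, an estimate from scene-camera pixels because the zero mark itself could not be seen directly.

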